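# Find the heavy side of a loaded mixer drum and hold it down

### The arm

A 7-joint arm with a two-finger parallel gripper is mounted at the origin on the work surface. World frame = base frame: x ahead of the robot, y to its left, z up, the work surface at z = 0. Lengths are in m, angles in rad, forces in N, time in s.
With the tool pointing down it reaches from about 0.4 to 0.85 m from the base axis. Payload 6.9 kg.
Tool frame: the origin (TCP) lies on the centre line of the jaws, within the pads' length; the fingertips stand 25 mm ahead of it and the grasp point (between the pads) lies 6 mm ahead of it (manip.finger_overhang is the distance from the TCP to the fingertips, in m); x points along the fingers, y is the direction in which the jaws open and shut, and the axes are right-handed (so a half turn about x gives the same grasp; the last joint's range is limited). The gripper opens to 85 mm and grips with 20 to 120 N. Pads are 22 mm wide; open, the fingers measure 114 mm over their backs; the gripper's body (76 mm by 85 mm) begins 54 mm behind the grasp point. The pads swing forward as they close: fully open they stand 13 mm farther back than shut.
Start: joints at [1.427, 0.507, -0.238, 1.5, 0.126, 1.149, -0.155], TCP at [0.154, -0.606, 0.256] pointing down, gripper open.
Joint ranges: [-3.08, 3.08], [-0.24, 2.05], [-1.43, 1.35], [0, 2.5], [-1.52, 4.66], [0.17, 1.96], [-2.89, 2.89]. Speed limits (rad/s): [2.39, 2.39, 3.14, 3.14, 3.14, 3.14, 3.14].

### API

Orientations are given as a 3x3 rotation matrix whose columns are the frame's x, y, z axes.
In Python, from bench import monitor, cams, manip gives the robot as it stands.
- The arm moves only by the shell command python3 -m crank 'ROWS'. ROWS is JSON, a list of rows, each an object of numbers: "jaw": the finger opening in cm, from 0 to 8.54; "x", "y", "z": the shift along the tool's x, y, z in cm; "ax", "ay", "az": the turn, a rotation vector about the tool's x, y, z in rad. In form: [{"jaw": .., "x": .., "y": .., "z": .., "ax": .., "ay": .., "az": ..}, ...]. A call has 1 to 12 rows; each row shifts and turns the pose as measured when the row begins, along the tool's axes as they then stand; what a row does not reach is not made up. A row lasts 1/10 s, in which the tool goes at most 50 mm and 8.59 degrees, less where a joint would pass 70% of its speed; a pose out of reach is approached as far as the arm can. A call is refused whole if a number of a shift passes 5 or a number of a turn 0.15, either way. A call with a gripper value outside its range is refused whole. The fingers move at their own pace and stop on an object; the grip force is fixed at half the most. Time passes only in rows, so rows that do not move let the fingers close. It gives the time, the measured TCP pose, the force and the opening at its end, in the units of the state.
- monitor.sense(): the state, without advancing time (a new reading comes with each control period).
- cams.camera(name): name is "side" or "top" or "wrist"; returns a dict with "img" (384x512x3 uint8, red, green, blue), "fov_y" (degrees; the focal length in pixels is half the picture's height over the tangent of half this angle, whatever the lens; pixels are square), "cx", "cy" (the principal point, pixels), "R" (3x3) and "t" (3): a world point X has camera coordinates R X + t; the wrist camera has in their place "T_tool_cam" (4x4, takes a point from camera to tool coordinates, whose origin is the TCP and whose axes are the tool frame's). Camera axes: x right, y down, z forward; pixel columns grow to the right and rows downward; lengths in m; the calibration is good to about 2 mm. A picture is of the moment at which its call begins: read the wrist's pose just before it. There is no depth.
- manip.close_job(): hands the job in, once; it reports no verdict.
Trained networks look in the newest picture that a camera, given by its name, has taken for a name from the list of things; names that differ only in an ending like _2 or _b are one class to them, and where a whole thing is asked for, a point or a joint stands for the part that bears it (a point fixed in the world has none). Each returns a list of dicts, best first, with "p" (0 to 1); they miss things now and then, are a little off and sometimes report something else, mostly with a low value. They report only what shows in the picture. A call takes as long as a camera call.
- cams.silhouettes(camera, thing): "pixels" (384x512 bool, what is visible of it) and "centre" ([column, row] in pixels, amid what is visible of it).
- cams.spot_point(camera, thing): "centre" ([column, row] in pixels: a listed point, or the origin of a listed thing).
The state is a dict: "time": time; "q": joint angles; "qd": joint speeds; "joint_efforts": joint torques, N m; "tool_pos": TCP position; "orientation": TCP orientation; "force": force on the tool from outside, world axes, zero at the start; "torque": the same for the moment, N m; "grip_width": finger opening in m.
Only numpy, scipy, OpenCV 4.12 (cv2) and the standard library are available. Lean on these libraries where they do the work, as an engineer would, in place of code of your own. Each camera call takes 0.05 s, during which the arm holds its last target.

### The job

The closed drum of the hand-cranked sample mixer has been loaded unevenly, and nobody can see which side is heavy. Clear the amber jar out of the crank handle's way by standing it upright on the blue round mat, then turn the drum by its black crank handle, feel where the heavy side is, and bring the heavy side to the bottom. Finish while still gripping the handle, with the drum at rest and its heavy side straight down (within about 20 degrees), so that a colleague can fit the balance weight on top; leave the slide box, the glass dish and the wash bottle where they are.

Things in the scene. Friction and masses are not known exactly. Their poses are not given: they have to be found in the camera images.
- axis (a point): Point on the drum's horizontal turning axis, 150 mm above the table, level with the middle of the crank handle's length. y runs along the axis from the handle side towards the drum, z is up, x level and square to it (-x is the robot's side). The handle's middle travels a 60 mm radius circle about this point in its x-z plane. The space around this point is free but for the handle.
- mixer: Mixer stand, fixed; origin on the table under the drum's middle, axes as axis, which lies at (0, -84, 150) mm. Drum: white with two blue bands, 140 mm diameter, from y -35 (face with handle) to +35 mm. White upright behind it: y 48 to 103, 130 mm wide, 228 mm tall. Black foot plate: y -50 to 110, 220 mm wide, 18 mm high.
- drum (a joint): Turn of the drum, rad, unlimited both ways. 0: handle straight above the axis; growing values carry it over towards -x of axis, so at value q the handle's middle is at x = -60 sin(q), z = 60 cos(q) mm from axis. Stiff bearing: the drum stays wherever it is left and never swings by itself; it drags with a steady 0.37 N m (6 N at the handle) either way.
- drum_mid (a point): Centre of the drum, on its axis. A load hidden inside, fixed to the drum 50 mm off the axis at an angle from the handle that differs every time, makes one side heavy; nothing outside shows it. Besides the bearing's drag it resists with up to 4.4 to 5.4 N at the handle while it is lifted and helps as much while it is lowered, most when level with the axis, nil at top and bottom.
- handle: Black crank handle on the drum's face: a round sleeve 18 mm in diameter, 80 mm long, parallel to the drum's axis, spinning freely on its pin, so that a grip on it need not turn with the drum. Origin at the sleeve's middle, the place to grip; y lies along it, towards the drum. The drum's face is 49 mm from the origin.
- jar_mid (a point): Amber jar with a black cap and a paper label, 52 mm in diameter, 120 mm tall, about 220 g, standing loose on the table beneath the crank handle's circle, on the +x half, where it blocks the handle from going round. This point is at its centre, 60 mm above its underside; z is its upright axis.
- mat: Blue round mat with a black rim, 150 mm in diameter, 4 mm thick, fixed flat on the table. Origin at the centre of its underside, on the table.
- slide_box: Bystander: green and white slide box, 100 x 80 x 26 mm, origin at the centre of its underside.
- dish: Bystander: covered glass dish, 94 mm in diameter, 17 mm tall, origin at the centre of its underside.
- wash: Bystander: white bottle with a red cap, 60 mm in diameter, 150 mm tall, origin at the centre of its underside.

How it is judged:
On the way:
1. the jar stands upright on the blue mat, let go (horizontal distance between jar_mid and mat below 0.05 m and angle between jar_mid's own z axis and vertical below 0.12 rad and height (world z) of jar_mid below 0.07 m and contact force between the fingers and jar below 0.1 N), for 0.2 s.
At the end, for the whole second after the job is handed in: The drum's heavy side points straight down to within about 21 degrees, the drum is at rest, the fingers still grip the crank handle (more than 2 N), and the jar stands upright on the blue mat (its centre within 50 mm of the mat's centre), let go (all of step 1 and z of load_c0 in the frame of axis below -0.0465 m and contact force between the fingers and handle above 2 N and velocity of joint drum between -0.1 and 0.1 rad/s); the arm keeps its last pose, push and grip.
It fails at once if a bystander is moved by more than 30 mm (distance of any of slide_box, dish, wash from where it was at the start of the episode above 0.03 m).
It fails at once if the jar is knocked over (angle between jar_mid's own z axis and vertical above 0.7 rad).
It also fails if it takes over 70 s, if anything falls off the work surface, if the arm or the gripper's body presses on something with over 40 N, if the wrist force passes 120 N, or if a joint passes its speed limit or range.

## Working session

There is one attempt and no reset: what is moved stays moved. The work goes in short steps, Python scripts to look and compute and a shell command to move; the robot and the scene stay as the last step left them, time stands still between calls to the robot, and variables do not carry over. Pictures are saved under pics/ and viewed, and the job is handed in when it is done.

```bash
mkdir -p pics; ls
cat > h.py <<'E'
import numpy as np, cv2
from bench import monitor, cams, manip
def shot(n,f):
    c=cams.camera(n); cv2.imwrite('pics/'+f,c['img'][:,:,::-1]); return c
def K(c):
    f=c['img'].shape[0]/2/np.tan(np.radians(c['fov_y'])/2); return f
def ray(c,px,s=None):
    f=K(c); d=np.array([(px[0]-c['cx'])/f,(px[1]-c['cy'])/f,1.])
    if 'R' in c:
        R=np.array(c['R']);t=np.array(c['t']); o=-R.T@t; v=R.T@d
    else:
        T=np.array(c['T_tool_cam']); Rt=np.array(s['orientation']);p=np.array(s['tool_pos'])
        o=p+Rt@T[:3,3]; v=Rt@(T[:3,:3]@d)
    return o,v/np.linalg.norm(v)
def atz(c,px,z,s=None):
    o,v=ray(c,px,s); return o+v*(z-o[2])/v[2]
def tri(rs):
    A=np.zeros((3,3));b=np.zeros(3)
    for o,v in rs:
        P=np.eye(3)-np.outer(v,v);A+=P;b+=P@o
    x=np.linalg.solve(A,b); return x,[np.linalg.norm((np.eye(3)-np.outer(v,v))@(x-o)) for o,v in rs]
E
python3 - <<'E'
from h import *
s=monitor.sense(); print({k:np.round(v,3).tolist() for k,v in s.items()}, manip.finger_overhang)
C={n:shot(n,n+'0.png') for n in('side','top','wrist')}
for n in C:
    for th in ['axis','mixer','drum_mid','handle','jar_mid','mat','slide_box','dish','wash']:
        try: r=cams.spot_point(n,th)[:2]
        except Exception as e: r=[];print(n,th,e)
        print(n,th,[(np.round(a['centre'],1).tolist(),round(a['p'],2)) for a in r])
for n in('side','top'):
    c=C[n];print(n,c['fov_y'],c['cx'],c['cy'],(-np.array(c['R']).T@c['t']).round(3))
E
```

```text
pics
{'time': 0.0, 'q': [1.428, 0.508, -0.237, 1.501, 0.126, 1.149, -0.155], 'qd': [-0.002, 0.0, 0.001, 0.0, -0.001, 0.002, -0.001], 'joint_efforts': [0.001, -62.06, -2.186, -24.965, 0.013, 0.012, 0.0], 'tool_pos': [0.154, -0.605, 0.255], 'orientation': [[-0.0, 0.246, -0.969], [0.002, -0.969, -0.246], [-1.0, -0.002, 0.0]], 'force': [0.897, -0.112, 0.372], 'torque': [-0.063, -0.038, -0.021], 'grip_width': 0.086} 0.025
side axis []
side mixer [([263.7, 251.2], 0.93), ([264.4, 188.1], 0.61)]
side drum_mid [([263.9, 186.5], 0.18)]
side handle [([266.7, 187.6], 0.43)]
side jar_mid [([232.1, 226.7], 0.89)]
side mat [([279.2, 151.4], 0.92)]
side slide_box [([358.0, 329.7], 0.85), ([281.3, 151.8], 0.18)]
side dish [([222.4, 146.9], 0.84)]
side wash [([204.0, 184.1], 0.83), ([261.6, 185.2], 0.41)]
top axis [([240.3, 175.6], 0.98)]
top mixer [([226.9, 194.3], 0.69)]
top drum_mid [([219.9, 191.8], 0.59), ([300.1, 133.2], 0.29)]
top handle [([250.2, 187.3], 0.43)]
top jar_mid [([236.8, 168.9], 0.75)]
top mat [([357.1, 209.4], 0.83), ([238.5, 168.3], 0.29)]
top slide_box [([155.0, 262.0], 0.65)]
top dish [([352.5, 145.3], 0.69), ([224.8, 195.3], 0.68)]
top wash [([299.5, 137.6], 0.82)]
wrist axis []
wrist mixer []
wrist drum_mid []
wrist handle []
wrist jar_mid []
wrist mat []
wrist slide_box []
wrist dish []
wrist wash []
side 46.81502722661511 267.15488565325245 192.91934710475877 [0.529 0.962 1.022]
top 44.40844188501409 254.93375176064785 196.29815913156742 [0.453 0.058 1.682]
```

View pics/side0.png

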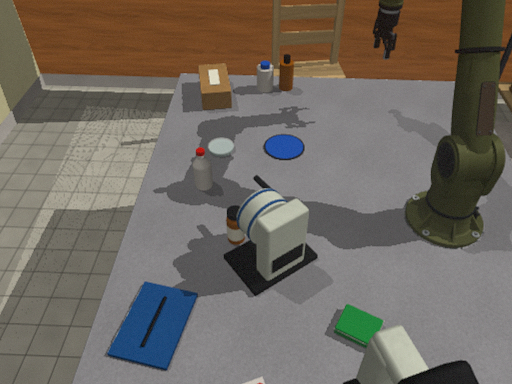

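View pics/top0.png

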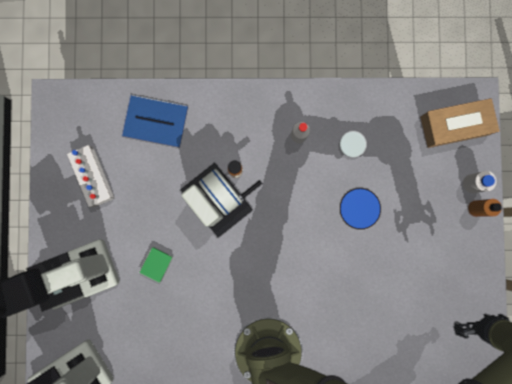

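Run:
```python
from h import *
C={n:cams.camera(n) for n in('side','top')}
def g(th,z):
    print(th)
    for n in C:
        for a in cams.spot_point(n,th)[:1]: print('  ',n,atz(C[n],a['centre'],z).round(3))
for th,z in [('axis',.15),('mixer',0),('jar_mid',.06),('mat',0),('slide_box',0),('dish',0),('wash',0),('handle',.15),('drum_mid',.15)]: g(th,z)
c=cv2.imread('pics/top0.png')[100:260,130:330]; cv2.imwrite('pics/top0z.png',cv2.resize(c,None,fx=3.7,fy=3.7,interpolation=2))
c=cv2.imread('pics/side0.png')[110:290,180:360]; cv2.imwrite('pics/side0z.png',cv2.resize(c,None,fx=3.3,fy=3.3,interpolation=2))
```

```text
axis
   side [0.607 0.097 0.15 ]
   top [0.612 0.088 0.15 ]
mixer
   side [0.552 0.167 0.   ]
   top [0.553 0.157 0.   ]
jar_mid
   side [0.646 0.11  0.06 ]
   top [0.642 0.101 0.06 ]
mat
   side [ 0.516 -0.311  0.   ]
   top [ 0.501 -0.335  0.   ]
slide_box
   side [0.31  0.397 0.   ]
   top [0.31  0.387 0.   ]
dish
   side [ 0.714 -0.322  0.   ]
   top [ 0.732 -0.31   0.   ]
wash
   side [ 0.766 -0.117  0.   ]
handle
   side [0.558 0.044 0.15 ]
   top [0.565 0.055 0.15 ]
drum_mid
   side [0.607 0.095 0.15 ]
   top [0.551 0.157 0.15 ]
```

View pics/side0z.png

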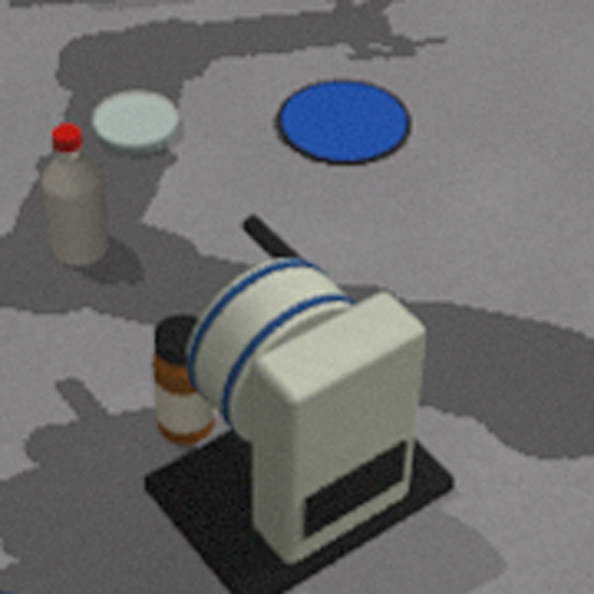

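View pics/top0z.png

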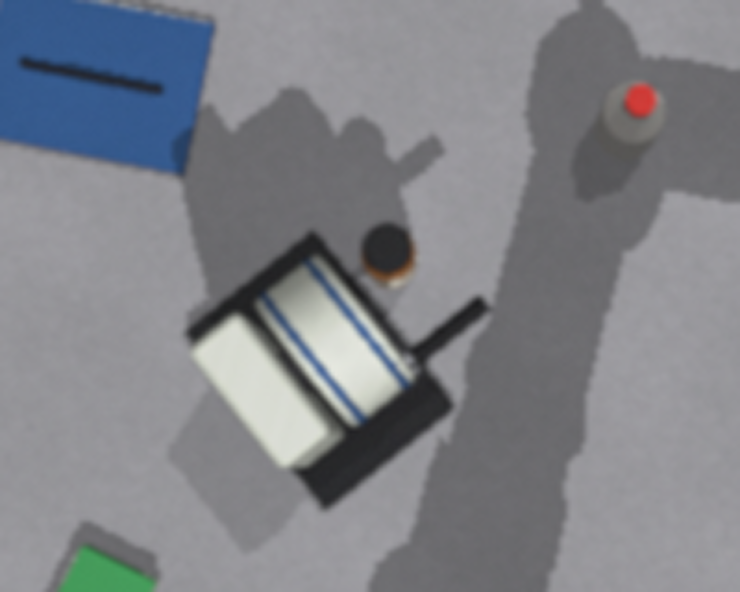

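Run:
```python
from h import *
C={n:cams.camera(n) for n in('side','top')}
t=C['top']; sd=C['side']
P=[(315,233),(187,333),(325,508),(453,405)]
W=[atz(t,(130+(u+.5)/3.7-.5,100+(v+.5)/3.7-.5),.018) for u,v in P]
print(np.round(W,3)); print([np.linalg.norm(W[i]-W[(i+1)%4]).round(3) for i in range(4)])
W2=[atz(sd,(180+(u+.5)/3.3-.5,110+(v+.5)/3.3-.5),.018) for u,v in [(147,483),(453,482)]]
print('side corners',np.round(W2,3), )
# mat by colour
for n in C:
    hsv=cv2.cvtColor(C[n]['img'],cv2.COLOR_RGB2HSV)
    for th in('mat','dish','wash','jar_mid','handle','slide_box'):
        for a in cams.silhouettes(n,th)[:1]:
            m=a['pixels']; ys,xs=np.nonzero(m); print(n,th,round(a['p'],2),m.sum(),(xs.min(),xs.max(),ys.min(),ys.max()),xs.mean().round(1),ys.mean().round(1), atz(C[n],(xs.mean(),ys.mean()),{'mat':.004,'dish':.009,'wash':.075,'jar_mid':.06,'handle':.18,'slide_box':.013}[th]).round(3))
# jar cap top in top view
print('cap',atz(t,(130+388/3.7,100+248/3.7),.12).round(3))
print('handle tip,root top z .2',atz(t,(130+483/3.7,100+303/3.7),.2).round(3),atz(t,(130+416/3.7,100+358/3.7),.2).round(3))
```

```text
[[0.666 0.185 0.018]
 [0.571 0.308 0.018]
 [0.403 0.177 0.018]
 [0.5   0.054 0.018]]
[np.float64(0.155), np.float64(0.213), np.float64(0.157), np.float64(0.212)]
side corners [[0.667 0.195 0.018]
 [0.405 0.182 0.018]]
side mat 0.59 896 (np.int64(263), np.int64(304), np.int64(133), np.int64(160)) 284.0 146.1 [ 0.503 -0.33   0.004]
side dish 0.82 358 (np.int64(209), np.int64(232), np.int64(137), np.int64(155)) 220.8 146.2 [ 0.734 -0.311  0.009]
side wash 0.57 619 (np.int64(193), np.int64(212), np.int64(148), np.int64(189)) 202.5 170.6 [ 0.766 -0.1    0.075]
side jar_mid 0.97 499 (np.int64(227), np.int64(245), np.int64(205), np.int64(244)) 234.1 226.0 [0.644 0.118 0.06 ]
side handle 0.49 108 (np.int64(254), np.int64(268), np.int64(174), np.int64(187)) 260.4 181.0 [0.572 0.053 0.18 ]
top mat 0.82 1386 (np.int64(339), np.int64(380), np.int64(188), np.int64(229)) 359.5 208.4 [ 0.5   -0.33   0.004]
top dish 0.85 522 (np.int64(340), np.int64(365), np.int64(131), np.int64(156)) 352.4 143.7 [ 0.732 -0.308  0.009]
top wash 0.56 312 (np.int64(291), np.int64(309), np.int64(122), np.int64(142)) 299.6 131.7 [ 0.764 -0.112  0.075]
top jar_mid 0.49 194 (np.int64(227), np.int64(241), np.int64(161), np.int64(177)) 234.3 168.6 [0.639 0.115 0.06 ]
top handle 0.71 172 (np.int64(240), np.int64(261), np.int64(180), np.int64(198)) 250.6 188.9 [0.56  0.059 0.18 ]
top slide_box 0.65 718 (np.int64(139), np.int64(171), np.int64(247), np.int64(282)) 155.3 264.9 [0.306 0.396 0.013]
cap [0.638 0.111 0.12 ]
handle tip,root top z .2 [0.581 0.027 0.2  ] [0.534 0.085 0.2  ]
```

```bash
cat >> h.py <<'E'
from scipy.spatial.transform import Rotation as Rn
import json
yaw=np.radians(38); ex=np.array([np.cos(yaw),np.sin(yaw),0]); ey=np.array([-np.sin(yaw),np.cos(yaw),0]); ez=np.array([0,0,1.])
AX=np.array([.605,.091,.15])
def tool(t,th=None):  # tilt t of tool from straight down towards +ey ; jaws along ex
    x=-np.cos(t)*ez+np.sin(t)*ey; y=ex; return np.column_stack([x,y,np.cross(x,y)])
def plan(p,R,jaw,n=None,start=None):
    s=monitor.sense(); p0=np.array(s['tool_pos']);R0=np.array(s['orientation'])
    if start is not None:p0,R0=start
    rv=Rn.from_matrix(R0.T@R).as_rotvec(); d=np.linalg.norm(p-p0)
    m=int(np.ceil(max(d/.048,np.linalg.norm(rv)/.145,1))); n=max(n or 1,m)
    rows=[];dr=rv/n; dp=(p-p0)/n
    Ri=R0.copy()
    for i in range(n):
        sh=Ri.T@dp*100
        r={"jaw":jaw}
        for k,v in zip(("x","y","z"),sh):
            if abs(v)>.005:r[k]=round(float(v),2)
        for k,v in zip(("ax","ay","az"),dr):
            if abs(v)>.0005:r[k]=round(float(v),3)
        rows.append(r); Ri=Ri@Rn.from_rotvec(dr).as_matrix()
    print(n,'rows');print(json.dumps(rows))
def st():
    s=monitor.sense();print('t',round(s['time'],2),'p',np.round(s['tool_pos'],4),'f',np.round(s['force'],2),'w',round(s['grip_width'],4),'q',np.round(s['q'],2));print(np.round(s['orientation'],2).tolist());return s
E
python3 - <<'E'
from h import *
C={n:cams.camera(n) for n in('side','top')}
x,e=tri([ray(C['side'],(260.4,181.0)),ray(C['top'],(250.6,188.9))]);d=x-AX
print(x,e,'mixer rel',d@ex,d@ey,d[2])
p=np.array([.63,.03,.36])
plan(np.array([.40,-.25,.36]),tool(0.3),8.54,8)
E
```

```text
[0.56565398 0.05855439 0.18441604] [np.float64(0.006002816642435262), np.float64(0.006002816642435403)] mixer rel -0.05098059829905838 -0.0013436675578430955 0.03441604399578471
14 rows
[{"jaw": 8.54, "x": -0.74, "y": -2.03, "z": -2.33, "ax": -0.141, "ay": 0.014, "az": -0.021}, {"jaw": 8.54, "x": -0.67, "y": -1.7, "z": -2.6, "ax": -0.141, "ay": 0.014, "az": -0.021}, {"jaw": 8.54, "x": -0.6, "y": -1.33, "z": -2.82, "ax": -0.141, "ay": 0.014, "az": -0.021}, {"jaw": 8.54, "x": -0.53, "y": -0.93, "z": -2.99, "ax": -0.141, "ay": 0.014, "az": -0.021}, {"jaw": 8.54, "x": -0.47, "y": -0.51, "z": -3.1, "ax": -0.141, "ay": 0.014, "az": -0.021}, {"jaw": 8.54, "x": -0.43, "y": -0.08, "z": -3.15, "ax": -0.141, "ay": 0.014, "az": -0.021}, {"jaw": 8.54, "x": -0.38, "y": 0.35, "z": -3.13, "ax": -0.141, "ay": 0.014, "az": -0.021}, {"jaw": 8.54, "x": -0.35, "y": 0.78, "z": -3.06, "ax": -0.141, "ay": 0.014, "az": -0.021}, {"jaw": 8.54, "x": -0.33, "y": 1.19, "z": -2.93, "ax": -0.141, "ay": 0.014, "az": -0.021}, {"jaw": 8.54, "x": -0.32, "y": 1.58, "z": -2.74, "ax": -0.141, "ay": 0.014, "az": -0.021}, {"jaw": 8.54, "x": -0.32, "y": 1.95, "z": -2.49, "ax": -0.141, "ay": 0.014, "az": -0.021}, {"jaw": 8.54, "x": -0.34, "y": 2.27, "z": -2.2, "ax": -0.141, "ay": 0.014, "az": -0.021}, {"jaw": 8.54, "x": -0.36, "y": 2.55, "z": -1.86, "ax": -0.141, "ay": 0.014, "az": -0.021}, {"jaw": 8.54, "x": -0.39, "y": 2.78, "z": -1.5, "ax": -0.141, "ay": 0.014, "az": -0.021}]
```

```bash
python3 -m crank '[{"jaw":8.54,"x":-0.8,"y":-2,"z":-2.3,"ax":-0.14,"ay":0.014,"az":-0.02},{"jaw":8.54,"x":-0.7,"y":-1.7,"z":-2.6,"ax":-0.14,"ay":0.014,"az":-0.02},{"jaw":8.54,"x":-0.7,"y":-1.3,"z":-2.8,"ax":-0.14,"ay":0.014,"az":-0.02},{"jaw":8.54,"x":-0.6,"y":-0.9,"z":-3,"ax":-0.14,"ay":0.014,"az":-0.02},{"jaw":8.54,"x":-0.6,"y":-0.5,"z":-3.1,"ax":-0.14,"ay":0.014,"az":-0.02},{"jaw":8.54,"x":-0.5,"y":-0.1,"z":-3.2,"ax":-0.14,"ay":0.014,"az":-0.02},{"jaw":8.54,"x":-0.4,"y":0.4,"z":-3.2,"ax":-0.14,"ay":0.014,"az":-0.02},{"jaw":8.54,"x":-0.4,"y":0.8,"z":-3.1,"ax":-0.14,"ay":0.014,"az":-0.02},{"jaw":8.54,"x":-0.3,"y":1.2,"z":-3,"ax":-0.14,"ay":0.014,"az":-0.02},{"jaw":8.54,"x":-0.3,"y":1.6,"z":-2.8,"ax":-0.14,"ay":0.014,"az":-0.02},{"jaw":8.54,"x":-0.3,"y":2,"z":-2.5,"ax":-0.14,"ay":0.014,"az":-0.02},{"jaw":8.54,"x":-0.3,"y":2.3,"z":-2.2,"ax":-0.14,"ay":0.014,"az":-0.02}]'
python3 - <<'E'
from h import *
s=st()
# view pose: above/behind jar along -ey
p=np.array([.640,.113,.33])-0.06*ey
plan(p,tool(.3),8.54)
E
```

```text
time: 4.5
tool_pos: [0.3627, -0.2875, 0.3534]
orientation: [[-0.13, 0.91, 0.393], [0.227, 0.413, -0.882], [-0.965, -0.025, -0.261]]
force: [0.2, -0.6, -0.4]
grip_width: 0.0854
t 4.5 p [ 0.3627 -0.2875  0.3534] f [ 0.21 -0.63 -0.43] w 0.0854 q [ 1.22  0.39 -0.8   1.56  0.12  1.52  0.83]
[[-0.13, 0.91, 0.39], [0.23, 0.41, -0.88], [-0.97, -0.03, -0.26]]
10 rows
[{"jaw": 8.54, "x": 0.62, "y": 4.33, "z": -1.82, "ax": -0.023, "ay": 0.003, "az": -0.004}, {"jaw": 8.54, "x": 0.61, "y": 4.37, "z": -1.71, "ax": -0.023, "ay": 0.003, "az": -0.004}, {"jaw": 8.54, "x": 0.59, "y": 4.41, "z": -1.61, "ax": -0.023, "ay": 0.003, "az": -0.004}, {"jaw": 8.54, "x": 0.58, "y": 4.45, "z": -1.5, "ax": -0.023, "ay": 0.003, "az": -0.004}, {"jaw": 8.54, "x": 0.57, "y": 4.49, "z": -1.4, "ax": -0.023, "ay": 0.003, "az": -0.004}, {"jaw": 8.54, "x": 0.55, "y": 4.52, "z": -1.29, "ax": -0.023, "ay": 0.003, "az": -0.004}, {"jaw": 8.54, "x": 0.54, "y": 4.55, "z": -1.18, "ax": -0.023, "ay": 0.003, "az": -0.004}, {"jaw": 8.54, "x": 0.52, "y": 4.58, "z": -1.07, "ax": -0.023, "ay": 0.003, "az": -0.004}, {"jaw": 8.54, "x": 0.51, "y": 4.61, "z": -0.96, "ax": -0.023, "ay": 0.003, "az": -0.004}, {"jaw": 8.54, "x": 0.49, "y": 4.63, "z": -0.85, "ax": -0.023, "ay": 0.003, "az": -0.004}]
```

```bash
python3 -m crank '[{"jaw":8.54,"x":0.6,"y":4.3,"z":-1.8,"ax":-0.023,"az":-0.004},{"jaw":8.54,"x":0.6,"y":4.4,"z":-1.7,"ax":-0.023,"az":-0.004},{"jaw":8.54,"x":0.6,"y":4.4,"z":-1.6,"ax":-0.023,"az":-0.004},{"jaw":8.54,"x":0.6,"y":4.4,"z":-1.5,"ax":-0.023,"az":-0.004},{"jaw":8.54,"x":0.6,"y":4.5,"z":-1.4,"ax":-0.023,"az":-0.004},{"jaw":8.54,"x":0.6,"y":4.5,"z":-1.3,"ax":-0.023,"az":-0.004},{"jaw":8.54,"x":0.5,"y":4.5,"z":-1.2,"ax":-0.023,"az":-0.004},{"jaw":8.54,"x":0.5,"y":4.6,"z":-1.1,"ax":-0.023,"az":-0.004},{"jaw":8.54,"x":0.5,"y":4.6,"z":-1,"ax":-0.023,"az":-0.004},{"jaw":8.54,"x":0.5,"y":4.6,"z":-0.9,"ax":-0.023,"az":-0.004},{"jaw":8.54}]'
python3 - <<'E'
from h import *
s=st(); c=shot('wrist','w1.png')
for th in('jar_mid','handle','axis'):
    for a in cams.spot_point('wrist',th)[:2]: print(th,a['p'],a['centre'],atz(c,a['centre'],{'jar_mid':.06,'handle':.184,'axis':.15}[th],s).round(4))
E
```

```text
t 4.5 p [ 0.3627 -0.2875  0.3534] f [ 0.21 -0.63 -0.43] w 0.0854 q [ 1.22  0.39 -0.8   1.56  0.12  1.52  0.83]
[[-0.13, 0.91, 0.39], [0.23, 0.41, -0.88], [-0.97, -0.03, -0.26]]validation failed for argument at $[0]...
```

View pics/w1.png

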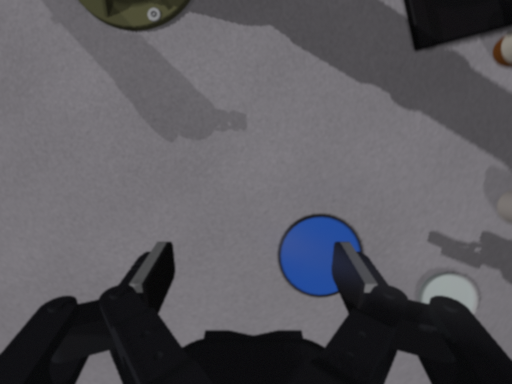

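The call was refused because every key must be present. The picture still helps: it shows the mat at about (320,255) and the dish at about (450,292).

```bash
python3 -m crank '[{"jaw":8.54,"x":0.6,"y":4.3,"z":-1.8,"ax":-0.023,"ay":0,"az":-0.004},{"jaw":8.54,"x":0.6,"y":4.4,"z":-1.7,"ax":-0.023,"ay":0,"az":-0.004},{"jaw":8.54,"x":0.6,"y":4.4,"z":-1.6,"ax":-0.023,"ay":0,"az":-0.004},{"jaw":8.54,"x":0.6,"y":4.4,"z":-1.5,"ax":-0.023,"ay":0,"az":-0.004},{"jaw":8.54,"x":0.6,"y":4.5,"z":-1.4,"ax":-0.023,"ay":0,"az":-0.004},{"jaw":8.54,"x":0.6,"y":4.5,"z":-1.3,"ax":-0.023,"ay":0,"az":-0.004},{"jaw":8.54,"x":0.5,"y":4.5,"z":-1.2,"ax":-0.023,"ay":0,"az":-0.004},{"jaw":8.54,"x":0.5,"y":4.6,"z":-1.1,"ax":-0.023,"ay":0,"az":-0.004},{"jaw":8.54,"x":0.5,"y":4.6,"z":-1,"ax":-0.023,"ay":0,"az":-0.004},{"jaw":8.54,"x":0.5,"y":4.6,"z":-0.9,"ax":-0.023,"ay":0,"az":-0.004},{"jaw":8.54,"x":0,"y":0,"z":0,"ax":0,"ay":0,"az":0}]'
python3 - <<'E'
from h import *
s=monitor.sense()
s0={'tool_pos':[0.3627,-0.2875,0.3534],'orientation':[[-0.13, 0.91, 0.393], [0.227, 0.413, -0.882], [-0.965, -0.025, -0.261]]}
s=st(); c=shot('wrist','w2.png')
print('mat',atz(c,(320,255),.004,s0))
for th in('jar_mid','handle','axis'):
    for a in cams.spot_point('wrist',th)[:2]: print(th,a['p'],a['centre'],atz(c,a['centre'],{'jar_mid':.06,'handle':.184,'axis':.15}[th],s).round(4))
E
```

```text
time: 5.8
tool_pos: [0.6934, 0.044, 0.311]
orientation: [[-0.168, 0.822, 0.545], [0.2, 0.569, -0.797], [-0.965, -0.025, -0.26]]
force: [-1.2, 0.3, -0.1]
grip_width: 0.0853
t 5.8 p [0.6934 0.044  0.311 ] f [-1.2   0.3  -0.08] w 0.0853 q [ 0.31  0.78 -0.78  1.01  0.27  1.63  0.27]
[[-0.17, 0.82, 0.54], [0.2, 0.57, -0.8], [-0.97, -0.03, -0.26]]
mat [ 0.50340368 -0.33020743  0.004     ]
jar_mid 0.63 [250.7, 143.7] [0.6358 0.1115 0.06  ]
jar_mid 0.37 [226.7, 93.6] [0.5697 0.149  0.06  ]
handle 0.71 [156.6, 137.6] [0.5698 0.0572 0.184 ]
axis 0.67 [217.1, 133.6] [0.6081 0.0938 0.15  ]
```

View pics/w2.png

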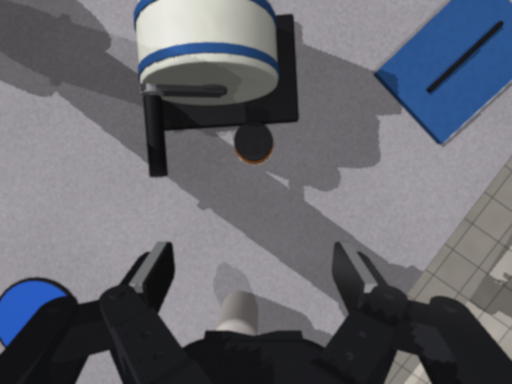

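Run:
```python
from h import *
s=st(); c=cams.camera('wrist')
print('cap',atz(c,(253,142),.12,s), atz(c,(253,146),.112,s))
j=np.array([.6375,.1125,0]); R=tool(.3); print(R.round(3))
g=j+ez*.085; tcp=g-R[:,0]*.006
pre=tcp-R[:,0]*0.14
plan(pre,R,8.54)
plan(tcp,R,8.54,start=(pre,R))
print(tcp,pre)
```

```text
t 6.0 p [0.6919 0.0361 0.3139] f [-0.29  0.04  0.09] w 0.0856 q [ 0.32  0.77 -0.78  1.01  0.27  1.63  0.27]
[[-0.16, 0.83, 0.54], [0.2, 0.56, -0.8], [-0.97, -0.03, -0.25]]
cap [0.64148997 0.10241093 0.12      ] [0.64354658 0.09903376 0.112     ]
[[-0.182  0.788  0.588]
 [ 0.233  0.616 -0.753]
 [-0.955  0.    -0.296]]
3 rows
[{"jaw": 8.54, "x": 3.33, "y": 0.11, "z": -0.88, "ax": -0.024, "ay": 0.014, "az": 0.002}, {"jaw": 8.54, "x": 3.34, "y": 0.12, "z": -0.83, "ax": -0.024, "ay": 0.014, "az": 0.002}, {"jaw": 8.54, "x": 3.35, "y": 0.13, "z": -0.78, "ax": -0.024, "ay": 0.014, "az": 0.002}]
3 rows
[{"jaw": 8.54, "x": 4.67}, {"jaw": 8.54, "x": 4.67}, {"jaw": 8.54, "x": 4.67}]
[0.63859164 0.11110276 0.09073202] [0.6640633  0.07850053 0.22447913]
```

```bash
python3 -m crank '[{"jaw":8.54,"x":3.3,"y":0.3,"z":-0.9,"ax":-0.024,"ay":0.014,"az":0},{"jaw":8.54,"x":3.3,"y":0.3,"z":-0.8,"ax":-0.024,"ay":0.014,"az":0},{"jaw":8.54,"x":3.3,"y":0.1,"z":-0.8,"ax":-0.024,"ay":0.014,"az":0},{"jaw":8.54,"x":0,"y":0,"z":0,"ax":0,"ay":0,"az":0},{"jaw":8.54,"x":0,"y":0,"z":0,"ax":0,"ay":0,"az":0}]'
python3 - <<'E'
from h import *
s=st(); c=shot('wrist','w3.png')
for a in cams.spot_point('wrist','jar_mid')[:2]: print(a['p'],a['centre'],atz(c,a['centre'],.06,s).round(4))
s=st()
R=tool(.3); tcp=np.array([.640,.111,.085])-R[:,0]*.006
plan(tcp,R,8.54)
E
```

```text
time: 6.55
tool_pos: [0.6669, 0.0693, 0.2285]
orientation: [[-0.175, 0.796, 0.58], [0.227, 0.605, -0.763], [-0.958, -0.002, -0.287]]
force: [0.4, -0.4, 0.4]
grip_width: 0.0856
t 6.55 p [0.6669 0.0693 0.2285] f [ 0.36 -0.45  0.41] w 0.0856 q [ 0.35  0.79 -0.81  1.24  0.27  1.4   0.28]
[[-0.18, 0.8, 0.58], [0.23, 0.61, -0.76], [-0.96, -0.0, -0.29]]
t 6.65 p [0.6673 0.0697 0.2287] f [ 0.09 -1.27  0.29] w 0.0854 q [ 0.35  0.79 -0.81  1.24  0.27  1.4   0.28]
[[-0.17, 0.8, 0.58], [0.23, 0.61, -0.76], [-0.96, -0.0, -0.29]]
4 rows
[{"jaw": 8.54, "x": 3.65, "y": 0.09, "z": -0.15, "ax": -0.003, "ay": 0.002, "az": -0.001}, {"jaw": 8.54, "x": 3.65, "y": 0.09, "z": -0.14, "ax": -0.003, "ay": 0.002, "az": -0.001}, {"jaw": 8.54, "x": 3.65, "y": 0.09, "z": -0.13, "ax": -0.003, "ay": 0.002, "az": -0.001}, {"jaw": 8.54, "x": 3.65, "y": 0.1, "z": -0.13, "ax": -0.003, "ay": 0.002, "az": -0.001}]
```

View pics/w3.png

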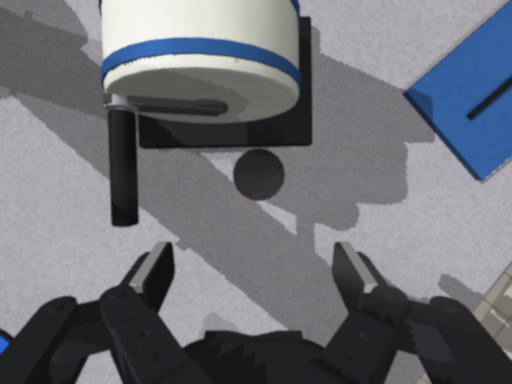

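```bash
python3 - <<'E'
from h import *
c=cams.camera('wrist'); s={'tool_pos':[0.6669,0.0693,0.2285],'orientation':[[-0.175, 0.796, 0.58], [0.227, 0.605, -0.763], [-0.958, -0.002, -0.287]]}
print('cap',atz(c,(259,174),.12,s),'handle tip',atz(c,(124,222),.186,s),'root',atz(c,(121,110),.186,s))
E
python3 -m crank '[{"jaw":8.54,"x":3.6,"y":0.1,"z":-0.15,"ax":0,"ay":0,"az":0},{"jaw":8.54,"x":3.6,"y":0.1,"z":-0.15,"ax":0,"ay":0,"az":0},{"jaw":8.54,"x":0,"y":0,"z":0,"ax":0,"ay":0,"az":0}]'
```

```text
cap [0.64112991 0.11237517 0.12      ] handle tip [0.5901269  0.03250411 0.186     ] root [0.54570524 0.08935387 0.186     ]
time: 7.0
tool_pos: [0.6587, 0.089, 0.1645]
orientation: [[-0.163, 0.799, 0.579], [0.228, 0.601, -0.766], [-0.96, 0.007, -0.28]]
force: [0.2, 0.5, 0.4]
grip_width: 0.085
```

Run:
```python
from h import *
s=st();R=np.array(s['orientation']);print(R.T@(np.array([.641,.1115,.09])-s['tool_pos'])*100)
```

```text
t 7.0 p [0.6587 0.089  0.1645] f [0.25 0.51 0.36] w 0.085 q [ 0.34  0.83 -0.79  1.37  0.3   1.24  0.24]
[[-0.16, 0.8, 0.58], [0.23, 0.6, -0.77], [-0.96, 0.01, -0.28]]
[ 7.9498385  -0.11057585 -0.66034849]
```

```bash
python3 -m crank '[{"jaw":8.54,"x":4,"y":0,"z":-0.4,"ax":0,"ay":0.01,"az":0},{"jaw":8.54,"x":3.6,"y":-0.1,"z":-0.4,"ax":0,"ay":0.01,"az":0},{"jaw":8.54,"x":0.3,"y":0,"z":0,"ax":0,"ay":0,"az":0},{"jaw":8.54,"x":0,"y":0,"z":0,"ax":0,"ay":0,"az":0}]'
python3 - <<'E'
from h import *
s=st(); shot('wrist','w4.png'); shot('side','s4.png')
E
```

```text
time: 7.4
tool_pos: [0.6474, 0.1113, 0.0985]
orientation: [[-0.161, 0.802, 0.575], [0.244, 0.597, -0.764], [-0.956, 0.017, -0.292]]
force: [0.5, -0.6, 0.9]
grip_width: 0.0857
t 7.4 p [0.6474 0.1113 0.0985] f [ 0.53 -0.56  0.9 ] w 0.0857 q [ 0.32  0.88 -0.77  1.47  0.33  1.09  0.2 ]
[[-0.16, 0.8, 0.57], [0.24, 0.6, -0.76], [-0.96, 0.02, -0.29]]
```

View pics/w4.png

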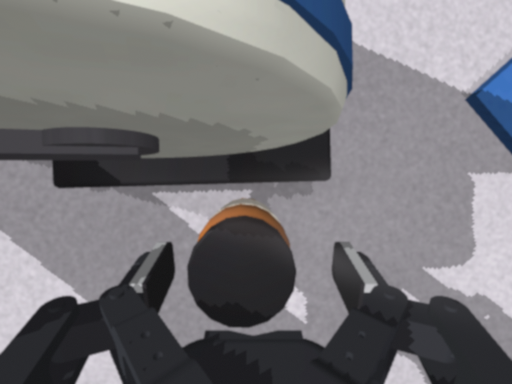

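The cap is at (242,272), about 5 mm left of the jaw midline. I'll shift over and close.

```bash
python3 -m crank '[{"jaw":8.54,"x":0.6,"y":-0.6,"z":0,"ax":0,"ay":0,"az":0},{"jaw":8.54,"x":0,"y":0,"z":0,"ax":0,"ay":0,"az":0},{"jaw":3,"x":0,"y":0,"z":0,"ax":0,"ay":0,"az":0},{"jaw":3,"x":0,"y":0,"z":0,"ax":0,"ay":0,"az":0},{"jaw":3,"x":0,"y":0,"z":0,"ax":0,"ay":0,"az":0},{"jaw":3,"x":0,"y":0,"z":0,"ax":0,"ay":0,"az":0},{"jaw":3,"x":0,"y":0,"z":0,"ax":0,"ay":0,"az":0},{"jaw":3,"x":0,"y":0,"z":0,"ax":0,"ay":0,"az":0}]'
python3 - <<'E'
from h import *
st()
E
```

```text
time: 8.3
tool_pos: [0.6448, 0.1076, 0.0981]
orientation: [[-0.152, 0.804, 0.575], [0.244, 0.594, -0.766], [-0.958, 0.024, -0.287]]
force: [-0.7, 0.5, 0.8]
grip_width: 0.0492
t 8.3 p [0.6448 0.1076 0.0981] f [-0.67  0.52  0.8 ] w 0.0492 q [ 0.33  0.87 -0.77  1.49  0.33  1.07  0.2 ]
[[-0.15, 0.8, 0.57], [0.24, 0.59, -0.77], [-0.96, 0.02, -0.29]]
```

```bash
python3 -m crank '[{"jaw":3,"x":-2,"y":0,"z":-0.6,"ax":0,"ay":0,"az":0},{"jaw":3,"x":-4.3,"y":0.1,"z":-1.3,"ax":0,"ay":0,"az":0},{"jaw":3,"x":-4.3,"y":0.1,"z":-1.3,"ax":0,"ay":0,"az":0},{"jaw":3,"x":-4.3,"y":0.1,"z":-1.3,"ax":0,"ay":0,"az":0},{"jaw":3,"x":-4.3,"y":0.1,"z":-1.3,"ax":0,"ay":0,"az":0},{"jaw":3,"x":-2,"y":0.1,"z":-0.6,"ax":0,"ay":0,"az":0},{"jaw":3,"x":0,"y":0,"z":0,"ax":0,"ay":0,"az":0}]'
python3 - <<'E'
from h import *
s=st(); shot('side','s5.png')
R=tool(.3)
R=Rn.from_euler('z',-50,degrees=True).as_matrix()@R
dz=s['tool_pos'][2]
plan(np.array([.502,-.330,dz])-np.append(R[:2,0],0)*.01,R,3)
E
```

```text
time: 9.0
tool_pos: [0.6428, 0.1072, 0.3231]
orientation: [[-0.161, 0.803, 0.574], [0.243, 0.596, -0.766], [-0.957, 0.016, -0.291]]
force: [0.3, -0.5, -2.6]
grip_width: 0.0492
t 9.0 p [0.6428 0.1072 0.3231] f [ 0.32 -0.48 -2.56] w 0.0492 q [ 0.32  0.69 -0.84  1.18  0.21  1.52  0.22]
[[-0.16, 0.8, 0.57], [0.24, 0.6, -0.77], [-0.96, 0.02, -0.29]]
10 rows
[{"jaw": 3, "x": -0.85, "y": -3.75, "z": 2.55, "ax": 0.081, "az": 0.024}, {"jaw": 3, "x": -0.94, "y": -3.51, "z": 2.85, "ax": 0.081, "az": 0.024}, {"jaw": 3, "x": -1.02, "y": -3.25, "z": 3.13, "ax": 0.081, "az": 0.024}, {"jaw": 3, "x": -1.09, "y": -2.96, "z": 3.38, "ax": 0.081, "az": 0.024}, {"jaw": 3, "x": -1.15, "y": -2.64, "z": 3.61, "ax": 0.081, "az": 0.024}, {"jaw": 3, "x": -1.21, "y": -2.31, "z": 3.81, "ax": 0.081, "az": 0.024}, {"jaw": 3, "x": -1.26, "y": -1.97, "z": 3.98, "ax": 0.081, "az": 0.024}, {"jaw": 3, "x": -1.3, "y": -1.61, "z": 4.13, "ax": 0.081, "az": 0.024}, {"jaw": 3, "x": -1.33, "y": -1.23, "z": 4.25, "ax": 0.081, "az": 0.024}, {"jaw": 3, "x": -1.36, "y": -0.85, "z": 4.33, "ax": 0.081, "az": 0.024}]
```

View pics/s5.png

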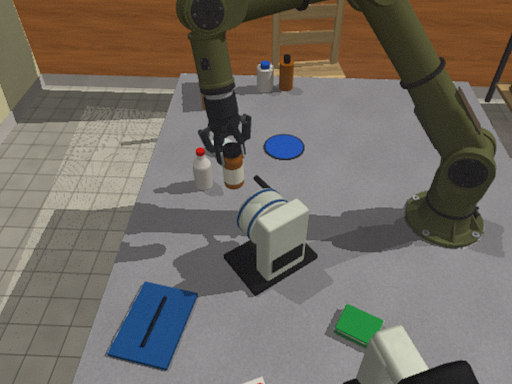

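```bash
python3 -m crank '[{"jaw":3,"x":-0.8,"y":-3.7,"z":2.6,"ax":0.08,"ay":0,"az":0.024},{"jaw":3,"x":-0.9,"y":-3.5,"z":2.8,"ax":0.08,"ay":0,"az":0.024},{"jaw":3,"x":-1,"y":-3.2,"z":3.1,"ax":0.08,"ay":0,"az":0.024},{"jaw":3,"x":-1.1,"y":-3,"z":3.4,"ax":0.08,"ay":0,"az":0.024},{"jaw":3,"x":-1.1,"y":-2.6,"z":3.6,"ax":0.08,"ay":0,"az":0.024},{"jaw":3,"x":-1.2,"y":-2.3,"z":3.8,"ax":0.08,"ay":0,"az":0.024},{"jaw":3,"x":-1.3,"y":-2,"z":4,"ax":0.08,"ay":0,"az":0.024},{"jaw":3,"x":-1.3,"y":-1.6,"z":4.1,"ax":0.08,"ay":0,"az":0.024},{"jaw":3,"x":-1.3,"y":-1.2,"z":4.2,"ax":0.08,"ay":0,"az":0.024},{"jaw":3,"x":-1.3,"y":-0.8,"z":4.3,"ax":0.08,"ay":0,"az":0.024},{"jaw":3,"x":0,"y":0,"z":0,"ax":0,"ay":0,"az":0},{"jaw":3,"x":0,"y":0,"z":0,"ax":0,"ay":0,"az":0}]'
python3 - <<'E'
from h import *
s=st()
Rm=np.array(s['orientation'])
R=Rn.from_euler('z',-50,degrees=True).as_matrix()@tool(.3)
h=np.append(R[:2,0],0); h/=np.linalg.norm(h)
p=np.array([.502,-.330,.0981+.012])-h*.0055
plan(p,R,3)
print(p)
E
```

```text
time: 10.25
tool_pos: [0.4828, -0.3482, 0.287]
orientation: [[0.036, 0.973, -0.229], [0.305, -0.229, -0.924], [-0.952, -0.037, -0.305]]
force: [1.0, 0.3, -1.3]
grip_width: 0.0491
t 10.25 p [ 0.4828 -0.3482  0.287 ] f [ 1.02  0.32 -1.29] w 0.0491 q [ 1.08  0.59 -0.64  1.4   0.05  1.38  0.25]
[[0.04, 0.97, -0.23], [0.31, -0.23, -0.92], [-0.95, -0.04, -0.3]]
4 rows
[{"jaw": 3, "x": 4.32, "y": 0.53, "z": 0.95, "ax": -0.008, "ay": -0.003, "az": 0.007}, {"jaw": 3, "x": 4.33, "y": 0.49, "z": 0.94, "ax": -0.008, "ay": -0.003, "az": 0.007}, {"jaw": 3, "x": 4.33, "y": 0.45, "z": 0.93, "ax": -0.008, "ay": -0.003, "az": 0.007}, {"jaw": 3, "x": 4.34, "y": 0.41, "z": 0.93, "ax": -0.008, "ay": -0.003, "az": 0.007}]
[ 0.50085649 -0.33537981  0.1101    ]
```

```bash
python3 -m crank '[{"jaw":3,"x":4.3,"y":0.5,"z":1,"ax":0,"ay":0,"az":0.016},{"jaw":3,"x":4.3,"y":0.5,"z":1,"ax":0,"ay":0,"az":0.016},{"jaw":3,"x":4.3,"y":0.5,"z":1,"ax":0,"ay":0,"az":0.016},{"jaw":3,"x":3,"y":0.4,"z":0.8,"ax":0,"ay":0,"az":0.016},{"jaw":3,"x":0,"y":0,"z":0,"ax":0,"ay":0,"az":0},{"jaw":3,"x":0,"y":0,"z":0,"ax":0,"ay":0,"az":0}]'
python3 - <<'E'
from h import *
s=st(); shot('side','s6.png'); shot('wrist','w6.png')
i=cv2.imread('pics/s6.png')[60:220,200:360]; cv2.imwrite('pics/s6z.png',cv2.resize(i,None,fx=3.5,fy=3.5,interpolation=2))
E
```

```text
time: 10.85
tool_pos: [0.5002, -0.3343, 0.1125]
orientation: [[0.092, 0.97, -0.224], [0.296, -0.242, -0.924], [-0.951, 0.019, -0.309]]
force: [1.1, 1.1, -2.0]
grip_width: 0.0495
t 10.85 p [ 0.5002 -0.3343  0.1125] f [ 1.07  1.13 -1.97] w 0.0495 q [ 1.06  0.74 -0.61  1.65  0.12  0.94  0.25]
[[0.09, 0.97, -0.22], [0.3, -0.24, -0.92], [-0.95, 0.02, -0.31]]
```

View pics/s6z.png

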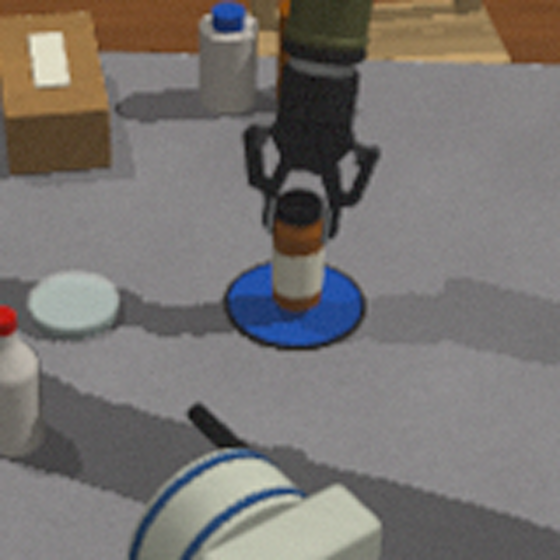

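View pics/w6.png

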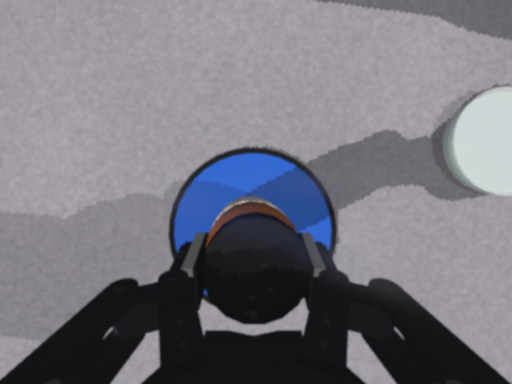

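The jar is over the mat centre and upright, about 10 mm above it. I'll lower it gently.

```bash
python3 -m crank '[{"jaw":3,"x":0.5,"y":0,"z":0.2,"ax":0,"ay":0,"az":0},{"jaw":3,"x":0.4,"y":0,"z":0.1,"ax":0,"ay":0,"az":0},{"jaw":3,"x":0.1,"y":0,"z":0,"ax":0,"ay":0,"az":0},{"jaw":3,"x":0,"y":0,"z":0,"ax":0,"ay":0,"az":0}]'
```

```text
time: 11.35
tool_pos: [0.5029, -0.3364, 0.1069]
orientation: [[0.099, 0.97, -0.223], [0.289, -0.243, -0.926], [-0.952, 0.027, -0.304]]
force: [0.2, -0.9, -2.5]
grip_width: 0.0493
```

```bash
python3 -m crank '[{"jaw":3,"x":0.4,"y":0,"z":0.1,"ax":0,"ay":0,"az":0},{"jaw":3,"x":0.3,"y":0,"z":0.1,"ax":0,"ay":0,"az":0},{"jaw":3,"x":0,"y":0,"z":0,"ax":0,"ay":0,"az":0}]';python3 -m crank '[{"jaw":3,"x":0.2,"y":0,"z":0.1,"ax":0,"ay":0,"az":0},{"jaw":3,"x":0,"y":0,"z":0,"ax":0,"ay":0,"az":0}]'
```

```text
time: 11.65
tool_pos: [0.504, -0.3354, 0.1022]
orientation: [[0.101, 0.97, -0.222], [0.289, -0.242, -0.926], [-0.952, 0.029, -0.305]]
force: [-0.1, 0.2, -2.5]
grip_width: 0.0493
time: 11.85
tool_pos: [0.5047, -0.3345, 0.1022]
orientation: [[0.102, 0.97, -0.221], [0.29, -0.242, -0.926], [-0.952, 0.03, -0.306]]
force: [-1.2, 0.0, -1.6]
grip_width: 0.0491
```

```bash
python3 -m crank '[{"jaw":3,"x":0.3,"y":0,"z":0.1,"ax":0,"ay":0,"az":0},{"jaw":3,"x":0.1,"y":0,"z":0,"ax":0,"ay":0,"az":0},{"jaw":3,"x":0,"y":0,"z":0,"ax":0,"ay":0,"az":0}]'
```

```text
time: 12.15
tool_pos: [0.5053, -0.3334, 0.102]
orientation: [[0.103, 0.97, -0.22], [0.29, -0.241, -0.926], [-0.951, 0.031, -0.306]]
force: [0.1, -0.1, -1.6]
grip_width: 0.0493
```

```bash
python3 -m crank '[{"jaw":6,"x":0.1,"y":0,"z":0,"ax":0,"ay":0,"az":0},{"jaw":8.54,"x":0,"y":0,"z":0,"ax":0,"ay":0,"az":0},{"jaw":8.54,"x":0,"y":0,"z":0,"ax":0,"ay":0,"az":0},{"jaw":8.54,"x":0,"y":0,"z":0,"ax":0,"ay":0,"az":0},{"jaw":8.54,"x":0,"y":0,"z":0,"ax":0,"ay":0,"az":0}]'
python3 - <<'E'
from h import *
s=st(); shot('wrist','w7.png')
E
```

```text
time: 12.65
tool_pos: [0.5057, -0.3331, 0.0998]
orientation: [[0.103, 0.97, -0.221], [0.291, -0.241, -0.926], [-0.951, 0.031, -0.307]]
force: [-0.5, -0.2, 0.3]
grip_width: 0.0852
t 12.65 p [ 0.5057 -0.3331  0.0998] f [-0.47 -0.18  0.25] w 0.0852 q [ 1.05  0.76 -0.61  1.66  0.12  0.9   0.25]
[[0.1, 0.97, -0.22], [0.29, -0.24, -0.93], [-0.95, 0.03, -0.31]]
```

View pics/w7.png

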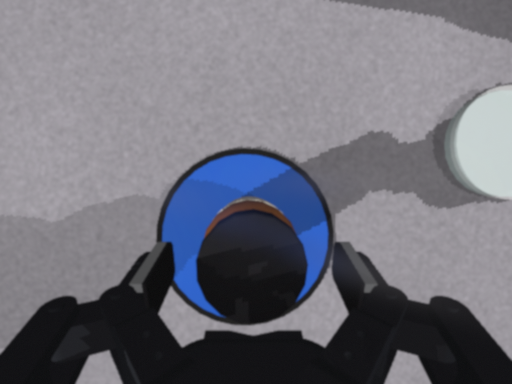

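The jar is standing free on the mat, with the fingers open on both sides. I'll back off along the fingers.

```bash
python3 -m crank '[{"jaw":8.54,"x":-3,"y":0,"z":0,"ax":0,"ay":0,"az":0},{"jaw":8.54,"x":-4.8,"y":0,"z":0,"ax":0,"ay":0,"az":0},{"jaw":8.54,"x":-4.8,"y":0,"z":-0.5,"ax":0,"ay":0,"az":0},{"jaw":8.54,"x":-4.8,"y":0,"z":-1,"ax":0,"ay":0,"az":0},{"jaw":8.54,"x":-4.5,"y":0,"z":-1.5,"ax":0,"ay":0,"az":0}]'
python3 - <<'E'
from h import *
s=st(); c=shot('top','t8.png')
R=tool(.4); H=np.array([.5676,.0612,.183]); pre=H-R[:,0]*.126
print(pre); plan(pre,R,8.54)
E
```

```text
time: 13.2
tool_pos: [0.4865, -0.3692, 0.3166]
orientation: [[0.091, 0.971, -0.222], [0.302, -0.24, -0.923], [-0.949, 0.017, -0.315]]
force: [0.8, -1.0, 0.1]
grip_width: 0.0854
t 13.2 p [ 0.4865 -0.3692  0.3166] f [ 0.81 -1.    0.12] w 0.0854 q [ 1.12  0.58 -0.66  1.34  0.03  1.41  0.29]
[[0.09, 0.97, -0.22], [0.3, -0.24, -0.92], [-0.95, 0.02, -0.31]]
[0.59780848 0.0225349  0.29905369]
9 rows
[{"jaw": 8.54, "x": 1.69, "y": 0.12, "z": -4.2, "ax": -0.093, "ay": 0.01, "az": -0.038}, {"jaw": 8.54, "x": 1.71, "y": 0.58, "z": -4.15, "ax": -0.093, "ay": 0.01, "az": -0.038}, {"jaw": 8.54, "x": 1.73, "y": 1.02, "z": -4.06, "ax": -0.093, "ay": 0.01, "az": -0.038}, {"jaw": 8.54, "x": 1.72, "y": 1.46, "z": -3.93, "ax": -0.093, "ay": 0.01, "az": -0.038}, {"jaw": 8.54, "x": 1.69, "y": 1.88, "z": -3.75, "ax": -0.093, "ay": 0.01, "az": -0.038}, {"jaw": 8.54, "x": 1.65, "y": 2.29, "z": -3.54, "ax": -0.093, "ay": 0.01, "az": -0.038}, {"jaw": 8.54, "x": 1.59, "y": 2.67, "z": -3.29, "ax": -0.093, "ay": 0.01, "az": -0.038}, {"jaw": 8.54, "x": 1.51, "y": 3.02, "z": -3.01, "ax": -0.093, "ay": 0.01, "az": -0.038}, {"jaw": 8.54, "x": 1.42, "y": 3.34, "z": -2.7, "ax": -0.093, "ay": 0.01, "az": -0.038}]
```

View pics/t8.png

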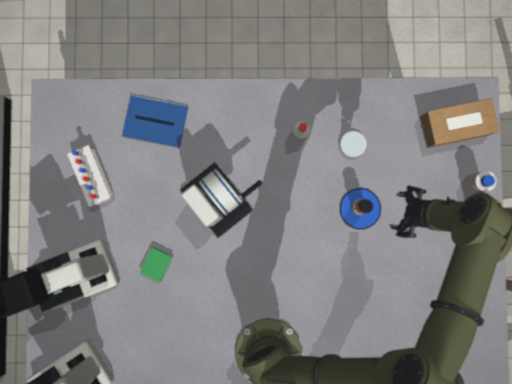

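```bash
python3 -m crank '[{"jaw":8.54,"x":1.5,"y":0.1,"z":-4.2,"ax":-0.093,"ay":0.01,"az":-0.038},{"jaw":8.54,"x":1.6,"y":0.6,"z":-4.1,"ax":-0.093,"ay":0.01,"az":-0.038},{"jaw":8.54,"x":1.7,"y":1,"z":-4,"ax":-0.093,"ay":0.01,"az":-0.038},{"jaw":8.54,"x":1.7,"y":1.5,"z":-3.9,"ax":-0.093,"ay":0.01,"az":-0.038},{"jaw":8.54,"x":1.7,"y":1.9,"z":-3.7,"ax":-0.093,"ay":0.01,"az":-0.038},{"jaw":8.54,"x":1.6,"y":2.3,"z":-3.5,"ax":-0.093,"ay":0.01,"az":-0.038},{"jaw":8.54,"x":1.6,"y":2.7,"z":-3.3,"ax":-0.093,"ay":0.01,"az":-0.038},{"jaw":8.54,"x":1.5,"y":3,"z":-3,"ax":-0.093,"ay":0.01,"az":-0.038},{"jaw":8.54,"x":1.4,"y":3.3,"z":-2.7,"ax":-0.093,"ay":0.01,"az":-0.038},{"jaw":8.54,"x":0,"y":0,"z":0,"ax":0,"ay":0,"az":0},{"jaw":8.54,"x":0,"y":0,"z":0,"ax":0,"ay":0,"az":0}]'
python3 - <<'E'
from h import *
s=st(); c=shot('wrist','w9.png')
for th in('handle','axis','jar_mid'):
    for a in cams.spot_point('wrist',th)[:1]: print(th,a['p'],a['centre'],atz(c,a['centre'],{'jar_mid':.06,'handle':.184,'axis':.15}[th],s).round(4))
s=st()
R=tool(.4); H=np.array([.5676,.0612,.183]); pre=H-R[:,0]*.126
plan(pre,R,8.54)
E
```

```text
time: 14.35
tool_pos: [0.5994, 0.031, 0.3001]
orientation: [[-0.244, 0.771, 0.588], [0.296, 0.637, -0.712], [-0.923, 0.0, -0.384]]
force: [-0.2, -1.5, -0.4]
grip_width: 0.0855
t 14.35 p [0.5994 0.031  0.3001] f [-0.23 -1.53 -0.45] w 0.0855 q [ 0.5   0.7  -0.89  1.29  0.16  1.53  0.37]
[[-0.24, 0.77, 0.59], [0.3, 0.64, -0.71], [-0.92, 0.0, -0.38]]
handle 0.85 [240.2, 195.1] [0.5634 0.0568 0.184 ]
t 14.55 p [0.5993 0.0284 0.3007] f [ 0.28 -0.78 -0.07] w 0.085 q [ 0.5   0.7  -0.89  1.29  0.16  1.53  0.37]
[[-0.24, 0.77, 0.58], [0.3, 0.63, -0.72], [-0.92, -0.0, -0.38]]
1 rows
[{"jaw": 8.54, "x": 0.01, "y": -0.49, "z": 0.4, "ax": 0.021, "ay": 0.007, "az": 0.009}]
```

View pics/w9.png

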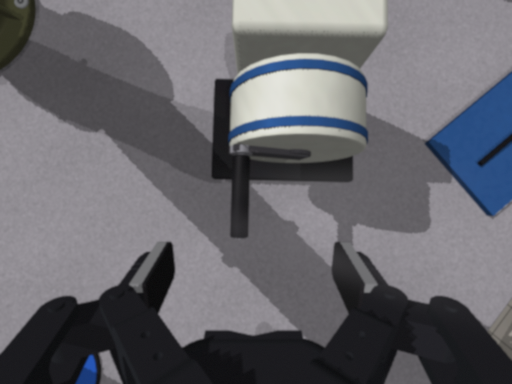

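Run:
```python
from h import *
c=cams.camera('wrist')
s={'tool_pos':[.5994,.031,.3001],'orientation':[[-0.244, 0.771, 0.588], [0.296, 0.637, -0.712], [-0.923, 0.0, -0.384]]}
for px in((239,233),(241,153),(240,194)): print(atz(c,px,.184,s).round(4))
s=st();R=np.array(s['orientation'])
for H in ([.5634,.0568,.184],[.5676,.0612,.183]): print((R.T@(np.array(H)-s['tool_pos'])*100).round(2))
```

```text
[0.5849 0.0292 0.184 ]
[0.5387 0.0876 0.184 ]
[0.5626 0.0574 0.184 ]
t 14.6 p [0.5993 0.0281 0.3007] f [ 0.04 -0.56  0.04] w 0.0854 q [ 0.5   0.7  -0.89  1.29  0.16  1.53  0.37]
[[-0.24, 0.77, 0.58], [0.3, 0.63, -0.72], [-0.92, -0.0, -0.38]]
[12.51 -0.97  0.32]
[12.63 -0.36  0.29]
```

```bash
python3 -m crank '[{"jaw":8.54,"x":4,"y":-0.3,"z":0.1,"ax":0.01,"ay":0,"az":0},{"jaw":8.54,"x":4,"y":-0.3,"z":0.1,"ax":0.01,"ay":0,"az":0},{"jaw":8.54,"x":2.5,"y":-0.2,"z":0.1,"ax":0,"ay":0,"az":0},{"jaw":8.54,"x":0,"y":0,"z":0,"ax":0,"ay":0,"az":0}]'
python3 - <<'E'
from h import *
s=st(); c=shot('wrist','w10.png');R=np.array(s['orientation'])
print((R.T@(np.array([.5645,.0590,.184])-s['tool_pos'])*100).round(2))
E
```

```text
time: 15.0
tool_pos: [0.5701, 0.0462, 0.2012]
orientation: [[-0.234, 0.794, 0.561], [0.297, 0.608, -0.737], [-0.926, -0.006, -0.378]]
force: [0.1, -0.5, 0.3]
grip_width: 0.0854
t 15.0 p [0.5701 0.0462 0.2012] f [ 0.13 -0.45  0.29] w 0.0854 q [ 0.51  0.73 -0.86  1.53  0.19  1.26  0.33]
[[-0.23, 0.79, 0.56], [0.3, 0.61, -0.74], [-0.93, -0.01, -0.38]]
[ 2.1   0.34 -0.61]
```

View pics/w10.png

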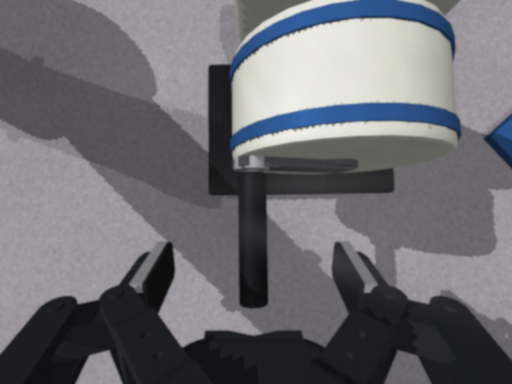

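```bash
python3 -m crank '[{"jaw":8.54,"x":1.5,"y":0,"z":-0.7,"ax":0,"ay":0,"az":0},{"jaw":8.54,"x":0.1,"y":0,"z":-0.1,"ax":0,"ay":0,"az":0},{"jaw":3,"x":0,"y":0,"z":0,"ax":0,"ay":0,"az":0},{"jaw":3,"x":0,"y":0,"z":0,"ax":0,"ay":0,"az":0},{"jaw":1,"x":0,"y":0,"z":0,"ax":0,"ay":0,"az":0},{"jaw":1,"x":0,"y":0,"z":0,"ax":0,"ay":0,"az":0},{"jaw":1,"x":0,"y":0,"z":0,"ax":0,"ay":0,"az":0},{"jaw":1,"x":0,"y":0,"z":0,"ax":0,"ay":0,"az":0},{"jaw":1,"x":0,"y":0,"z":0,"ax":0,"ay":0,"az":0},{"jaw":1,"x":0,"y":0,"z":0,"ax":0,"ay":0,"az":0}]'
python3 - <<'E'
from h import *
s=st(); c=shot('wrist','w11.png');R=np.array(s['orientation'])
g=R[:,0]*.006+s['tool_pos']; d=g-np.array([.607,.092,.15]); print(g,d@ex,d@ey,d[2],s['torque'])
E
```

```text
time: 16.05
tool_pos: [0.5665, 0.0501, 0.1981]
orientation: [[-0.225, 0.799, 0.557], [0.294, 0.601, -0.743], [-0.929, -0.003, -0.37]]
force: [-0.4, -0.6, -0.2]
grip_width: 0.0108
t 16.05 p [0.5665 0.0501 0.1981] f [-0.44 -0.61 -0.21] w 0.0108 q [ 0.51  0.72 -0.86  1.56  0.19  1.23  0.32]
[[-0.22, 0.8, 0.56], [0.29, 0.6, -0.74], [-0.93, -0.0, -0.37]]
[0.56512697 0.05183528 0.19252532] -0.05772427338000135 -0.005870620450952579 0.042525316559738985 [-0.33144819 -0.0786068   0.12520073]
```

View pics/w11.png

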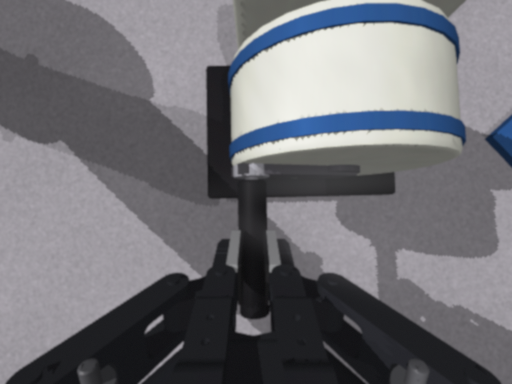

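Run:
```python
from h import *
shot('side','s11.png'); s=st()
i=cv2.imread('pics/s11.png')[90:290,170:350]; cv2.imwrite('pics/s11z.png',cv2.resize(i,None,fx=3,fy=3,interpolation=2))
i=cv2.imread('pics/w11.png')[150:384,180:330]; cv2.imwrite('pics/w11z.png',cv2.resize(i,None,fx=2.5,fy=2.5,interpolation=2))
```

```text
t 16.15 p [0.5665 0.05   0.1981] f [-1.44 -0.81 -0.32] w 0.0108 q [ 0.51  0.72 -0.86  1.56  0.19  1.23  0.32]
[[-0.22, 0.8, 0.56], [0.29, 0.6, -0.74], [-0.93, -0.0, -0.37]]
```

View pics/s11z.png

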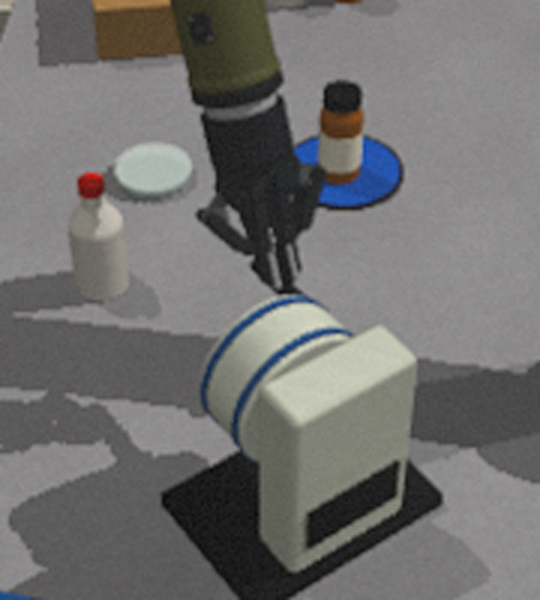

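View pics/w11z.png

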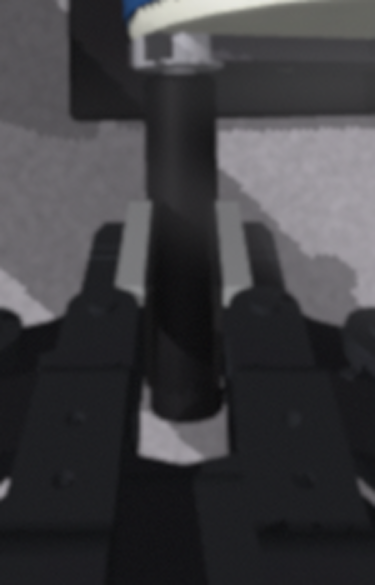

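```bash
python3 -m crank '[{"jaw":0,"x":0,"y":0,"z":0,"ax":0,"ay":0,"az":0},{"jaw":0,"x":0,"y":0,"z":0,"ax":0,"ay":0,"az":0},{"jaw":0,"x":0,"y":0,"z":0,"ax":0,"ay":0,"az":0}]'
python3 - <<'E'
from h import *
st();shot('wrist','w12.png')
i=cv2.imread('pics/w12.png')[150:384,180:330]; cv2.imwrite('pics/w12z.png',cv2.resize(i,None,fx=2.5,fy=2.5,interpolation=2))
E
```

```text
time: 16.45
tool_pos: [0.5665, 0.0501, 0.1981]
orientation: [[-0.225, 0.799, 0.557], [0.294, 0.601, -0.743], [-0.929, -0.004, -0.37]]
force: [-0.5, -0.1, 0.9]
grip_width: 0.0104
t 16.45 p [0.5665 0.0501 0.1981] f [-0.55 -0.07  0.86] w 0.0104 q [ 0.51  0.72 -0.86  1.56  0.19  1.24  0.32]
[[-0.23, 0.8, 0.56], [0.29, 0.6, -0.74], [-0.93, -0.0, -0.37]]
```

View pics/w12z.png

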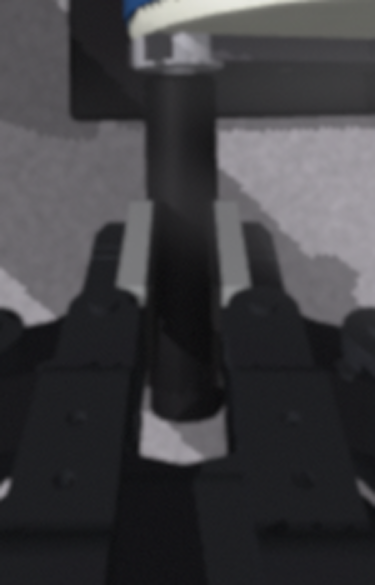

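The width stays at 10.4 mm on an 18 mm sleeve, and the tool sits about 13 mm higher than I commanded. The fingers probably hold it only by their tips. I'll open and re-grip deeper.

```bash
python3 -m crank '[{"jaw":6,"x":0,"y":0,"z":0,"ax":0,"ay":0,"az":0},{"jaw":6,"x":0,"y":0,"z":0,"ax":0,"ay":0,"az":0},{"jaw":6,"x":0,"y":0,"z":0,"ax":0,"ay":0,"az":0}]'; python3 -m crank '[{"jaw":6,"x":1.2,"y":0,"z":0,"ax":0,"ay":0,"az":0},{"jaw":6,"x":0,"y":0,"z":0,"ax":0,"ay":0,"az":0}]'
python3 - <<'E'
from h import *
shot('wrist','w13.png')
E
```

```text
time: 16.8
tool_pos: [0.5669, 0.0502, 0.198]
orientation: [[-0.224, 0.8, 0.557], [0.294, 0.601, -0.743], [-0.929, -0.003, -0.37]]
force: [0.6, -0.0, -0.1]
grip_width: 0.054
time: 17.0
tool_pos: [0.5641, 0.054, 0.186]
orientation: [[-0.224, 0.8, 0.557], [0.294, 0.6, -0.744], [-0.929, -0.002, -0.37]]
force: [0.0, -0.0, -0.1]
grip_width: 0.06
```

View pics/w13.png

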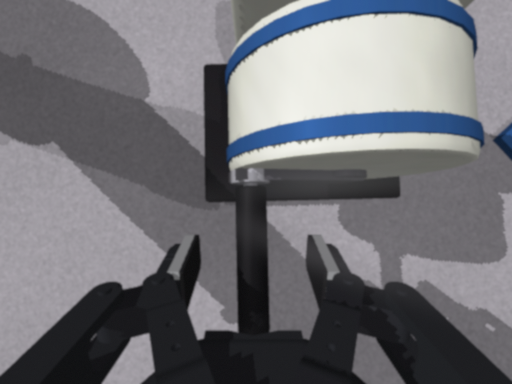

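```bash
python3 -m crank '[{"jaw":3,"x":0,"y":0,"z":0,"ax":0,"ay":0,"az":0},{"jaw":0.5,"x":0,"y":0,"z":0,"ax":0,"ay":0,"az":0},{"jaw":0.5,"x":0,"y":0,"z":0,"ax":0,"ay":0,"az":0},{"jaw":0.5,"x":0,"y":0,"z":0,"ax":0,"ay":0,"az":0}]'; python3 -m crank '[{"jaw":0.5,"x":0,"y":0,"z":0,"ax":0,"ay":0,"az":0},{"jaw":0.5,"x":0,"y":0,"z":0,"ax":0,"ay":0,"az":0}]'
python3 - <<'E'
from h import *
shot('wrist','w14.png')
E
```

```text
time: 17.45
tool_pos: [0.5638, 0.0532, 0.1866]
orientation: [[-0.225, 0.799, 0.558], [0.293, 0.601, -0.744], [-0.929, -0.004, -0.369]]
force: [0.9, 0.7, 0.6]
grip_width: 0.0159
time: 17.65
tool_pos: [0.5638, 0.0532, 0.1866]
orientation: [[-0.225, 0.799, 0.558], [0.293, 0.601, -0.743], [-0.929, -0.004, -0.369]]
force: [-0.3, 0.3, -0.9]
grip_width: 0.0155
```

View pics/w14.png

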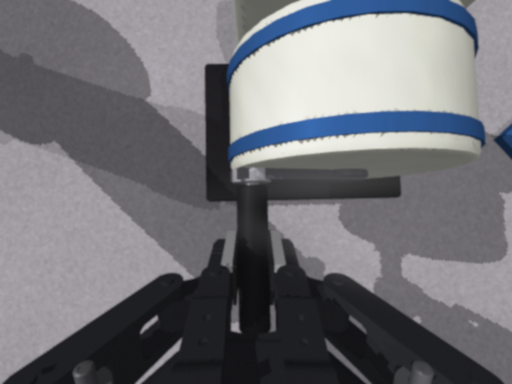

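```bash
cat >> h.py <<'E'
import os
CF='center.json'
def getC():
    return np.array(json.load(open(CF))) if os.path.exists(CF) else np.array([.605,.088,.152])
def qnow(s,C):
    d=np.array(s['tool_pos'])-C; return np.arctan2(-d@ex,d[2]),np.hypot(d@ex,d[2]),d@ey
def log():
    s=monitor.sense(); L=json.load(open('log.json')) if os.path.exists('log.json') else []
    L.append([s['time'],*map(float,s['tool_pos']),*map(float,s['force'])]); json.dump(L,open('log.json','w'))
    return s
def nxt(dq,n,R0=tool(.4)):
    s=monitor.sense(); C=getC(); q,r,yy=qnow(s,C); R=np.array(s['orientation']); f=np.array(s['force'])
    tan=-np.cos(q)*ex-np.sin(q)*ez; rad=-np.sin(q)*ex+np.cos(q)*ez
    print('t',round(s['time'],2),'q',round(q,3),'r',round(r,4),'y',round(yy,4),'Ftan',round(f@tan,2),'Frad',round(f@rad,2),'Fy',round(f@ey,2))
    rv=Rn.from_matrix(R.T@R0).as_rotvec(); print('roterr',rv.round(3),'w',round(s['grip_width'],4))
    for i in range(n):
        a,b=q+i*dq,q+(i+1)*dq
        d=.06*((-np.sin(b)+np.sin(a))*ex+(np.cos(b)-np.cos(a))*ez)
        print((R.T@d*100).round(2).tolist())
E
python3 - <<'E'
from h import *
log(); nxt(.18,3)
E
```

```text
t 17.7 q 1.0 r 0.064 y -0.0021 Ftan 0.89 Frad 0.34 Fy 0.06
roterr [-0.018  0.022 -0.003] w 0.0158
[0.89, -0.5, 0.36]
[0.96, -0.32, 0.39]
[0.99, -0.13, 0.4]
```

```bash
python3 -m crank '[{"jaw":0.5,"x":0.9,"y":-0.5,"z":0.35,"ax":0,"ay":0,"az":0},{"jaw":0.5,"x":0.95,"y":-0.3,"z":0.4,"ax":0,"ay":0,"az":0},{"jaw":0.5,"x":1,"y":-0.1,"z":0.4,"ax":0,"ay":0,"az":0}]'
python3 - <<'E'
from h import *
log(); nxt(.18,3)
E
```

```text
time: 18.0
tool_pos: [0.5615, 0.0514, 0.1604]
orientation: [[-0.212, 0.8, 0.562], [0.299, 0.6, -0.742], [-0.93, 0.011, -0.366]]
force: [1.7, -0.2, 5.6]
grip_width: 0.0159
t 18.0 q 1.425 r 0.0575 y -0.002 Ftan -5.71 Frad -0.4 Fy -1.25
roterr [-0.014  0.025 -0.017] w 0.0159
[1.0, -0.07, 0.4]
[1.0, 0.12, 0.39]
[0.96, 0.31, 0.37]
```

```bash
python3 -m crank '[{"jaw":0.5,"x":1,"y":0,"z":0.4,"ax":0,"ay":0,"az":0},{"jaw":0.5,"x":1,"y":0.1,"z":0.4,"ax":0,"ay":0,"az":0},{"jaw":0.5,"x":1,"y":0.3,"z":0.4,"ax":0,"ay":0,"az":0}]'
python3 - <<'E'
from h import *
log(); nxt(.18,3)
E
```

```text
time: 18.3
tool_pos: [0.5702, 0.0583, 0.1317]
orientation: [[-0.199, 0.801, 0.565], [0.306, 0.598, -0.74], [-0.931, 0.026, -0.365]]
force: [3.8, 3.0, 8.4]
grip_width: 0.0154
t 18.3 q 1.988 r 0.05 y -0.002 Ftan -5.72 Frad -7.8 Fy 0.04
roterr [-0.01   0.027 -0.032] w 0.0154
[0.89, 0.5, 0.34]
[0.8, 0.66, 0.3]
[0.68, 0.8, 0.25]
```

```bash
cat >> h.py <<'E'
from scipy.optimize import least_squares
def fit(prior=True):
    L=np.array(json.load(open('log.json'))); P=L[:,1:4]; u=P@ex; z=P[:,2]; y=(P@ey).mean()
    A=np.array([.607,.090,.154])
    def res(c): 
        r=list((np.hypot(u-c[0],z-c[1])-.06)/.001)
        return r+[(c[0]-A@ex)/.006,(c[1]-A[2])/.006]
    o=least_squares(res,[A@ex,A[2]]); C=o.x[0]*ex+y*ey; C[2]=o.x[1]
    json.dump(C.tolist(),open(CF,'w')); print('C',C.round(4),'res mm',np.round(o.fun[:-2],1))
E
python3 - <<'E'
from h import *
fit(); nxt(.18,3)
E
```

```text
C [0.6085 0.0882 0.1662] res mm [ 0.3  0.  -0.4]
t 18.3 q 2.187 r 0.0596 y 0.0001 Ftan -4.07 Frad -8.77 Fy 0.04
roterr [-0.01   0.027 -0.032] w 0.0154
[0.79, 0.68, 0.29]
[0.66, 0.82, 0.24]
[0.52, 0.93, 0.18]
```

```bash
python3 -m crank '[{"jaw":0.5,"x":0.8,"y":0.65,"z":0.3,"ax":0,"ay":0,"az":-0.02},{"jaw":0.5,"x":0.7,"y":0.8,"z":0.25,"ax":0,"ay":0,"az":-0.02}]'
python3 - <<'E'
from h import *
log();fit(); nxt(.18,3)
E
```

```text
time: 18.5
tool_pos: [0.5831, 0.0685, 0.117]
orientation: [[-0.229, 0.793, 0.565], [0.284, 0.609, -0.74], [-0.931, -0.009, -0.365]]
force: [1.4, 0.7, 7.1]
grip_width: 0.0155
C [0.6085 0.0882 0.167 ] res mm [ 0.1  0.1  0.1 -0.5]
t 18.5 q 2.57 r 0.0595 y 0.0001 Ftan -2.54 Frad -6.77 Fy -0.25
roterr [-0.011  0.027  0.005] w 0.0155
[0.46, 0.96, 0.17]
[0.29, 1.03, 0.11]
[0.12, 1.07, 0.04]
```

```bash
python3 -m crank '[{"jaw":0.5,"x":0.45,"y":0.95,"z":0.2,"ax":0,"ay":0,"az":-0.005},{"jaw":0.5,"x":0.3,"y":1,"z":0.1,"ax":0,"ay":0,"az":-0.005}]'
python3 - <<'E'
from h import *
log();fit(); nxt(.18,3)
E
```

```text
time: 18.7
tool_pos: [0.5999, 0.0818, 0.1085]
orientation: [[-0.238, 0.791, 0.564], [0.278, 0.612, -0.74], [-0.931, -0.019, -0.365]]
force: [2.0, -1.7, 11.4]
grip_width: 0.0154
C [0.6085 0.0882 0.1673] res mm [-0.1  0.1  0.2 -0.3 -0.3]
t 18.7 q 2.961 r 0.0597 y 0.0002 Ftan -1.54 Frad -11.33 Fy -2.59
roterr [-0.011  0.026  0.016] w 0.0154
[0.07, 1.08, 0.02]
[-0.11, 1.07, -0.05]
[-0.28, 1.03, -0.12]
```

```bash
python3 -m crank '[{"jaw":0.5,"x":0,"y":1.1,"z":0,"ax":0,"ay":0,"az":0.005},{"jaw":0.5,"x":-0.2,"y":1.05,"z":-0.05,"ax":0,"ay":0,"az":0.005}]'
python3 - <<'E'
from h import *
log();fit(); nxt(.18,3)
E
```

```text
time: 18.9
tool_pos: [0.6175, 0.0955, 0.1086]
orientation: [[-0.233, 0.792, 0.564], [0.283, 0.61, -0.74], [-0.931, -0.013, -0.366]]
force: [-2.0, -0.9, 2.9]
grip_width: 0.0157
C [0.6084 0.0882 0.1674] res mm [-0.1  0.1  0.2 -0.3 -0.2 -0.1]
t 18.9 q -2.947 r 0.0599 y 0.0001 Ftan -1.54 Frad -3.21 Fy 0.57
roterr [-0.012  0.025  0.009] w 0.0157
[-0.29, 1.03, -0.12]
[-0.46, 0.96, -0.19]
[-0.61, 0.85, -0.25]
```

```bash
python3 -m crank '[{"jaw":0.5,"x":-0.35,"y":1.05,"z":-0.15,"ax":0,"ay":0,"az":0.01},{"jaw":0.5,"x":-0.5,"y":0.95,"z":-0.2,"ax":0,"ay":0,"az":0.01}]'
python3 - <<'E'
from h import *
log();fit(); nxt(.18,3)
E
```

```text
time: 19.1
tool_pos: [0.6337, 0.1083, 0.1168]
orientation: [[-0.219, 0.797, 0.564], [0.294, 0.605, -0.74], [-0.93, 0.004, -0.367]]
force: [-3.0, -2.5, 1.9]
grip_width: 0.0155
C [0.6084 0.0882 0.1674] res mm [-0.1  0.1  0.2 -0.3 -0.2 -0.1 -0.1]
t 19.1 q -2.573 r 0.0599 y 0.0002 Ftan -2.21 Frad -3.69 Fy -0.12
roterr [-0.012  0.025 -0.009] w 0.0155
[-0.61, 0.86, -0.25]
[-0.74, 0.72, -0.3]
[-0.85, 0.57, -0.34]
```

```bash
python3 -m crank '[{"jaw":0.5,"x":-0.65,"y":0.85,"z":-0.25,"ax":0,"ay":0,"az":0},{"jaw":0.5,"x":-0.75,"y":0.7,"z":-0.3,"ax":0,"ay":0,"az":0}]'
python3 - <<'E'
from h import *
log();fit(); nxt(.18,3)
E
```

```text
time: 19.3
tool_pos: [0.6465, 0.1183, 0.1321]
orientation: [[-0.22, 0.796, 0.563], [0.294, 0.605, -0.74], [-0.93, 0.003, -0.367]]
force: [-2.3, -2.3, -1.5]
grip_width: 0.0157
C [0.6084 0.0883 0.1674] res mm [-0.1  0.1  0.2 -0.3 -0.2 -0.1 -0.1  0. ]
t 19.3 q -2.199 r 0.06 y 0.0002 Ftan -3.08 Frad -1.74 Fy -0.45
roterr [-0.012  0.024 -0.008] w 0.0157
[-0.86, 0.56, -0.35]
[-0.94, 0.38, -0.38]
[-0.99, 0.19, -0.39]
```

```bash
python3 -m crank '[{"jaw":0.5,"x":-0.85,"y":0.55,"z":-0.35,"ax":0,"ay":0,"az":0},{"jaw":0.5,"x":-0.95,"y":0.4,"z":-0.4,"ax":0,"ay":0,"az":0}]'
python3 - <<'E'
from h import *
log();fit(); nxt(.18,3)
E
python3 -m crank '[{"jaw":0.5,"x":-1,"y":0.2,"z":-0.4,"ax":0,"ay":0,"az":0},{"jaw":0.5,"x":-1,"y":0,"z":-0.4,"ax":0,"ay":0,"az":0}]'
python3 - <<'E'
from h import *
log();fit(); nxt(.18,3)
E
```

```text
time: 19.5
tool_pos: [0.6541, 0.1244, 0.1524]
orientation: [[-0.221, 0.796, 0.563], [0.293, 0.605, -0.74], [-0.93, 0.001, -0.367]]
force: [-4.2, -2.6, -3.9]
grip_width: 0.0157
C [0.6084 0.0883 0.1674] res mm [-0.1  0.1  0.3 -0.3 -0.2 -0.1 -0.1 -0.   0.1]
t 19.5 q -1.822 r 0.0601 y 0.0002 Ftan -5.02 Frad -3.76 Fy 0.53
roterr [-0.012  0.024 -0.006] w 0.0157
[-0.99, 0.17, -0.39]
[-1.0, -0.02, -0.4]
[-0.98, -0.21, -0.39]
time: 19.7
tool_pos: [0.6553, 0.1253, 0.1752]
orientation: [[-0.223, 0.796, 0.563], [0.291, 0.606, -0.741], [-0.93, -0.001, -0.367]]
force: [-3.2, -2.5, -7.0]
grip_width: 0.0157
C [0.6084 0.0884 0.1674] res mm [-0.1  0.1  0.3 -0.2 -0.2 -0.1 -0.1 -0.1  0.1  0.2]
t 19.7 q -1.441 r 0.0602 y 0.0002 Ftan -6.38 Frad -4.96 Fy 0.01
roterr [-0.012  0.024 -0.004] w 0.0157
[-0.98, -0.24, -0.38]
[-0.93, -0.42, -0.36]
[-0.84, -0.59, -0.32]
```

```bash
python3 -m crank '[{"jaw":0.5,"x":-1,"y":-0.2,"z":-0.4,"ax":0,"ay":0,"az":0},{"jaw":0.5,"x":-0.95,"y":-0.4,"z":-0.4,"ax":0,"ay":0,"az":0}]'
python3 - <<'E'
from h import *
log();fit(); nxt(.18,3)
E
python3 -m crank '[{"jaw":0.5,"x":-0.85,"y":-0.55,"z":-0.35,"ax":0,"ay":0,"az":0},{"jaw":0.5,"x":-0.75,"y":-0.7,"z":-0.3,"ax":0,"ay":0,"az":0}]'
python3 - <<'E'
from h import *
log();fit(); nxt(.18,5)
E
```

```text
time: 19.9
tool_pos: [0.6497, 0.121, 0.1971]
orientation: [[-0.224, 0.796, 0.563], [0.289, 0.606, -0.741], [-0.931, -0.003, -0.366]]
force: [-3.9, -1.3, -10.4]
grip_width: 0.0154
C [0.6084 0.0884 0.1674] res mm [-0.   0.2  0.4 -0.2 -0.1 -0.1 -0.1 -0.1  0.   0.2  0.4]
t 19.9 q -1.058 r 0.0604 y 0.0002 Ftan -7.21 Frad -8.47 Fy 1.4
roterr [-0.013  0.025 -0.002] w 0.0154
[-0.83, -0.61, -0.32]
[-0.71, -0.76, -0.27]
[-0.57, -0.89, -0.21]
time: 20.1
tool_pos: [0.6384, 0.1121, 0.2144]
orientation: [[-0.226, 0.796, 0.562], [0.288, 0.606, -0.742], [-0.931, -0.006, -0.366]]
force: [-2.5, -1.2, -18.2]
grip_width: 0.0158
C [0.6084 0.0885 0.1675] res mm [-0.   0.3  0.5 -0.1 -0.  -0.  -0.1 -0.1  0.   0.1  0.3  0.4]
t 20.1 q -0.683 r 0.0604 y 0.0002 Ftan -9.38 Frad -15.81 Fy 0.58
roterr [-0.014  0.026  0.001] w 0.0158
[-0.56, -0.9, -0.21]
[-0.4, -0.99, -0.14]
[-0.23, -1.05, -0.08]
[-0.05, -1.08, -0.01]
[0.13, -1.07, 0.06]
```

```bash
python3 -m crank '[{"jaw":0.5,"x":-0.4,"y":-0.95,"z":-0.15,"ax":0,"ay":0,"az":0},{"jaw":0.5,"x":-0.25,"y":-1,"z":-0.1,"ax":0,"ay":0,"az":0}]'
python3 - <<'E'
from h import *
log();fit(); nxt(.18,3)
E
python3 -m crank '[{"jaw":0.5,"x":-0.1,"y":-1.05,"z":-0.05,"ax":0,"ay":0,"az":0},{"jaw":0.5,"x":0.1,"y":-1.1,"z":0.05,"ax":0,"ay":0,"az":0}]'
python3 - <<'E'
from h import *
log();fit(); nxt(.18,5)
E
```

```text
time: 20.3
tool_pos: [0.6251, 0.1016, 0.2239]
orientation: [[-0.217, 0.797, 0.564], [0.293, 0.604, -0.741], [-0.931, 0.004, -0.364]]
force: [5.7, 3.3, -13.3]
grip_width: 0.0156
C [0.6084 0.0885 0.1675] res mm [-0.   0.3  0.5 -0.   0.   0.  -0.  -0.   0.   0.1  0.3  0.4  0.2]
t 20.3 q -0.359 r 0.0602 y 0.0001 Ftan -10.82 Frad -10.12 Fy -0.92
roterr [-0.012  0.027 -0.009] w 0.0156
[-0.28, -1.04, -0.09]
[-0.1, -1.07, -0.02]
[0.08, -1.07, 0.05]
time: 20.5
tool_pos: [0.6119, 0.0913, 0.2275]
orientation: [[-0.202, 0.799, 0.566], [0.301, 0.601, -0.74], [-0.932, 0.021, -0.362]]
force: [9.4, 5.9, -6.7]
grip_width: 0.0154
C [0.6084 0.0885 0.1676] res mm [-0.   0.3  0.5 -0.   0.   0.  -0.  -0.   0.   0.1  0.3  0.4  0.2  0.1]
t 20.5 q -0.074 r 0.0601 y 0.0001 Ftan -11.55 Frad -5.9 Fy -1.13
roterr [-0.009  0.03  -0.026] w 0.0154
[-0.01, -1.08, 0.02]
[0.17, -1.06, 0.09]
[0.34, -1.01, 0.15]
[0.51, -0.93, 0.21]
[0.65, -0.81, 0.27]
```

```bash
python3 -m crank '[{"jaw":0.5,"x":0.05,"y":-1.1,"z":0,"ax":0,"ay":0,"az":-0.01},{"jaw":0.5,"x":0.25,"y":-1.1,"z":0.1,"ax":0,"ay":0,"az":-0.01}]'
python3 - <<'E'
from h import *
log();fit(); nxt(.18,3)
E
python3 -m crank '[{"jaw":0.5,"x":0.35,"y":-1,"z":0.15,"ax":0,"ay":0,"az":-0.01},{"jaw":0.5,"x":0.5,"y":-0.95,"z":0.2,"ax":0,"ay":0,"az":-0.01}]'
python3 - <<'E'
from h import *
log();fit(); nxt(.18,5)
L=np.array(json.load(open('log.json')));C=getC()
Q=[];F=[]
for r in L[1:]:
    d=r[1:4]-C;q=np.arctan2(-d@ex,d[2]);Q.append(q);F.append(r[4:7]@(-np.cos(q)*ex-np.sin(q)*ez))
Q=np.array(Q);F=np.array(F)
A=np.c_[np.ones_like(Q),np.cos(Q),np.sin(Q)];x,*_=np.linalg.lstsq(A,F,rcond=None)
print(x,np.hypot(x[1],x[2]),'phase of max assist',np.arctan2(x[2],x[1]));print(np.c_[Q,F,F-A@x].round(2))
E
```

```text
time: 20.7
tool_pos: [0.5989, 0.0811, 0.2268]
orientation: [[-0.202, 0.797, 0.569], [0.298, 0.603, -0.74], [-0.933, 0.02, -0.359]]
force: [11.1, 9.3, -13.0]
grip_width: 0.0158
C [0.6084 0.0885 0.1676] res mm [-0.1  0.3  0.5  0.   0.1  0.1  0.1  0.   0.1  0.1  0.3  0.3  0.2  0.1
  0.4]
t 20.7 q 0.2 r 0.0604 y 0.0 Ftan -11.58 Frad -15.63 Fy 0.47
roterr [-0.007  0.033 -0.024] w 0.0158
[0.26, -1.04, 0.12]
[0.43, -0.97, 0.18]
[0.59, -0.87, 0.24]
time: 20.9
tool_pos: [0.5903, 0.0744, 0.2233]
orientation: [[-0.197, 0.796, 0.573], [0.298, 0.605, -0.738], [-0.934, 0.026, -0.356]]
force: [9.0, 4.4, 4.9]
grip_width: 0.0156
C [0.6084 0.0885 0.1676] res mm [-0.1  0.2  0.5  0.   0.1  0.1  0.1  0.   0.1  0.1  0.3  0.3  0.1  0.1
  0.3  0.2]
t 20.9 q 0.39 r 0.0602 y 0.0001 Ftan -10.92 Frad 0.79 Fy -2.12
roterr [-0.002  0.036 -0.029] w 0.0156
[0.44, -0.97, 0.18]
[0.59, -0.87, 0.24]
[0.73, -0.74, 0.29]
[0.84, -0.59, 0.33]
[0.93, -0.42, 0.36]
[-6.27724385 -4.82394847 -0.43383918] 4.843417723714512 phase of max assist -3.0518994976158926
[[  1.69  -5.4    0.72]
 [  2.21  -3.9   -0.14]
 [  2.58  -2.5   -0.07]
 [  2.96  -1.55   0.06]
 [ -2.95  -1.55  -0.09]
 [ -2.58  -2.23  -0.26]
 [ -2.2   -3.09  -0.02]
 [ -1.83  -5.04  -0.4 ]
 [ -1.45  -6.4    0.05]
 [ -1.06  -7.24   1.01]
 [ -0.69  -9.41   0.33]
 [ -0.36 -10.83  -0.19]
 [ -0.07 -11.55  -0.49]
 [  0.2  -11.59  -0.5 ]
 [  0.39 -10.92  -0.02]]
```

The fit is clean: drag 6.3 N, load amplitude 4.84 N (expected 4.4–5.4). That puts the heavy side down at q ≈ -1.48. I'll turn back to it, and the reverse forces will serve as a second check.

Run:
```python
from h import *
nxt(-.18,4)
```

```text
t 20.9 q 0.39 r 0.0602 y 0.0001 Ftan -10.92 Frad 0.79 Fy -2.12
roterr [-0.002  0.036 -0.029] w 0.0156
[-0.27, 1.04, -0.12]
[-0.09, 1.07, -0.05]
[0.09, 1.07, 0.02]
[0.27, 1.04, 0.09]
```

```bash
cat > rec.py <<'E'
from h import *
import sys
s=log(); nxt(-.18,int(sys.argv[1]) if len(sys.argv)>1 else 3)
q,_,_=qnow(s,getC()); print('predicted Ftan rev',round(6.28-4.82*np.cos(q)-.43*np.sin(q),2),'fwd',round(-6.28-4.82*np.cos(q)-.43*np.sin(q),2))
E
python3 -m crank '[{"jaw":0.5,"x":-0.2,"y":1.05,"z":-0.1,"ax":0,"ay":0,"az":-0.01},{"jaw":0.5,"x":-0.1,"y":1.05,"z":-0.05,"ax":0,"ay":0,"az":-0.01}]'; python3 rec.py
python3 -m crank '[{"jaw":0.5,"x":0.1,"y":1.05,"z":0,"ax":0,"ay":0,"az":0},{"jaw":0.5,"x":0.25,"y":1.05,"z":0.1,"ax":0,"ay":0,"az":0}]'; python3 rec.py
```

```text
time: 21.1
tool_pos: [0.6054, 0.0863, 0.2279]
orientation: [[-0.212, 0.793, 0.572], [0.287, 0.61, -0.739], [-0.934, 0.007, -0.356]]
force: [-1.2, 1.4, -20.7]
grip_width: 0.0153
t 21.1 q 0.061 r 0.0604 y 0.0002 Ftan 1.38 Frad -20.62 Fy 1.86
roterr [-0.004  0.036 -0.01 ] w 0.0153
[0.04, 1.08, 0.01]
[0.22, 1.05, 0.07]
[0.39, 0.99, 0.14]
predicted Ftan rev 1.44 fwd -11.12
time: 21.3
tool_pos: [0.6216, 0.0991, 0.2254]
orientation: [[-0.212, 0.793, 0.571], [0.286, 0.609, -0.74], [-0.934, 0.007, -0.356]]
force: [-4.0, -2.0, -9.4]
grip_width: 0.0152
t 21.3 q -0.286 r 0.0602 y 0.0002 Ftan 1.58 Frad -10.24 Fy 0.93
roterr [-0.005  0.036 -0.009] w 0.0152
[0.38, 1.0, 0.14]
[0.54, 0.91, 0.2]
[0.68, 0.79, 0.25]
predicted Ftan rev 1.78 fwd -10.78
```

The reverse forces match the prediction to 0.2 N. Carrying on.

```bash
python3 -m crank '[{"jaw":0.5,"x":0.45,"y":0.95,"z":0.15,"ax":0,"ay":0,"az":0},{"jaw":0.5,"x":0.6,"y":0.85,"z":0.2,"ax":0,"ay":0,"az":0}]'; python3 rec.py
python3 -m crank '[{"jaw":0.5,"x":0.7,"y":0.75,"z":0.25,"ax":0,"ay":0,"az":0},{"jaw":0.5,"x":0.85,"y":0.6,"z":0.3,"ax":0,"ay":0,"az":0}]'; python3 rec.py
```

```text
time: 21.5
tool_pos: [0.6367, 0.111, 0.2156]
orientation: [[-0.211, 0.793, 0.571], [0.287, 0.609, -0.74], [-0.935, 0.008, -0.356]]
force: [-4.2, -3.5, -3.2]
grip_width: 0.0156
t 21.5 q -0.646 r 0.0601 y 0.0003 Ftan 2.45 Frad -5.84 Fy -0.22
roterr [-0.005  0.036 -0.011] w 0.0156
[0.69, 0.79, 0.25]
[0.81, 0.65, 0.3]
[0.9, 0.49, 0.34]
predicted Ftan rev 2.69 fwd -9.87
time: 21.7
tool_pos: [0.6482, 0.1201, 0.1997]
orientation: [[-0.21, 0.794, 0.571], [0.286, 0.608, -0.74], [-0.935, 0.008, -0.355]]
force: [-5.6, -4.8, 0.9]
grip_width: 0.0154
t 21.7 q -1.009 r 0.0601 y 0.0004 Ftan 4.65 Frad -5.73 Fy -0.35
roterr [-0.005  0.037 -0.011] w 0.0154
[0.9, 0.48, 0.34]
[0.97, 0.3, 0.37]
[1.0, 0.11, 0.38]
predicted Ftan rev 4.08 fwd -8.48
```

```bash
python3 -m crank '[{"jaw":0.5,"x":0.8,"y":0.4,"z":0.3,"ax":0,"ay":0,"az":0},{"jaw":0.5,"x":0.85,"y":0.25,"z":0.32,"ax":0,"ay":0,"az":0},{"jaw":0.5,"x":0.87,"y":0.1,"z":0.33,"ax":0,"ay":0,"az":0}]'; python3 rec.py
python3 -m crank '[{"jaw":0.5,"x":0,"y":0,"z":0,"ax":0,"ay":0,"az":0},{"jaw":0.5,"x":0,"y":0,"z":0,"ax":0,"ay":0,"az":0}]'; python3 rec.py
python3 - <<'E'
from h import *
L=np.array(json.load(open('log.json')));C=getC()
L=L[1:-1]
Q=[];F=[]
for r in L:
    d=r[1:4]-C;q=np.arctan2(-d@ex,d[2]);Q.append(q);F.append(r[4:7]@(-np.cos(q)*ex-np.sin(q)*ez))
Q=np.array(Q);F=np.array(F);sg=np.where(L[:,0]<21,1,-1)
A=np.c_[sg,np.cos(Q),np.sin(Q)];x,*_=np.linalg.lstsq(A,F,rcond=None)
q0=np.arctan2(x[2],x[1]);print(x,np.hypot(x[1],x[2]),'target q',q0+np.pi/2, 'rms',np.std(F-A@x))
E
```

```text
time: 22.0
tool_pos: [0.6552, 0.1256, 0.1738]
orientation: [[-0.21, 0.794, 0.571], [0.287, 0.608, -0.74], [-0.935, 0.008, -0.355]]
force: [-5.9, -5.7, 5.8]
grip_width: 0.0153
t 22.0 q -1.467 r 0.0601 y 0.0004 Ftan 6.59 Frad -7.55 Fy -0.84
roterr [-0.006  0.037 -0.011] w 0.0153
[1.01, 0.01, 0.38]
[0.99, -0.19, 0.38]
[0.94, -0.37, 0.36]
predicted Ftan rev 6.21 fwd -6.35
time: 22.2
tool_pos: [0.6553, 0.1256, 0.1728]
orientation: [[-0.212, 0.794, 0.57], [0.287, 0.608, -0.74], [-0.934, 0.007, -0.356]]
force: [-4.5, -4.3, 0.9]
grip_width: 0.0157
t 22.2 q -1.485 r 0.0601 y 0.0004 Ftan 1.46 Frad -6.11 Fy -0.57
roterr [-0.006  0.036 -0.01 ] w 0.0157
[1.01, -0.01, 0.38]
[0.99, -0.2, 0.38]
[0.94, -0.39, 0.36]
predicted Ftan rev 6.3 fwd -6.26
[-6.30458968 -4.85416473 -0.51965611] 4.881901030402816 target q -1.464148837200948 rms 0.3836754782297484
```

Run:
```python
from h import *
shot('side','s20.png');shot('wrist','w20.png')
s=st();print(s['qd'])
i=cv2.imread('pics/s20.png')[90:290,170:350]; cv2.imwrite('pics/s20z.png',cv2.resize(i,None,fx=3,fy=3,interpolation=2))
```

```text
t 22.3 p [0.6553 0.1256 0.1729] f [-3.75 -3.43 -4.16] w 0.0158 q [ 0.31  0.85 -0.81  1.32  0.24  1.28  0.24]
[[-0.21, 0.79, 0.57], [0.29, 0.61, -0.74], [-0.93, 0.01, -0.36]]
[-7.12677542e-05 -1.60737847e-03  6.21910878e-04  3.53442455e-03
  1.60549867e-03 -5.86407995e-03  5.03740816e-04]
```

View pics/s20z.png

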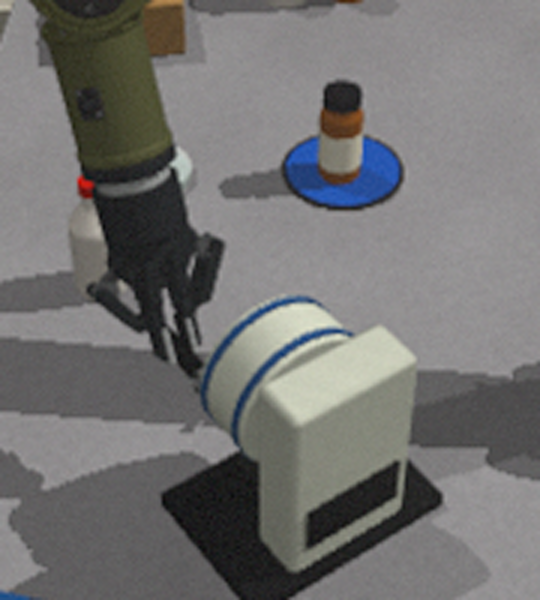

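View pics/w20.png

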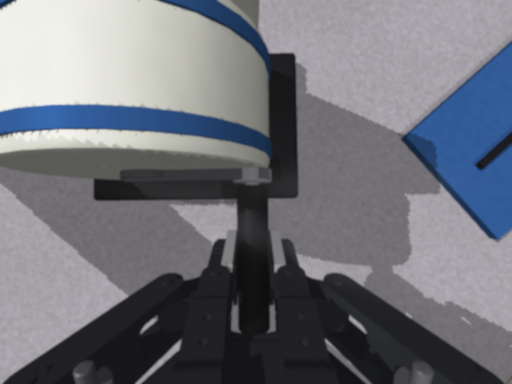

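The jar stands upright on the mat, near (342,135) in the zoomed side view. The handle is gripped level on the +x side, near (253,260) in the wrist view. The wash bottle and dish are where they were, and the arm is at rest.

```bash
python3 -c "
from bench import manip
print(manip.close_job())"
```

```text
the job is handed in; nothing more can be done
None
```

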